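# Take the sample wheel out of its counting fork

## Task

Take the sample wheel out of the counting fork and park it in the transport cradle. Flip the fork's cam lever fully open to its stop and leave it open, raise the axle off its seats, feel for the gap in the slots' front wall, bring it forward over the lips and lower it out through the open bottoms of the slots, then set the wheel down gently in the cradle with both axle ends resting in the V notches. Do not force anything and leave the other things on the bench where they are.

Things in the scene. Friction and masses are not known exactly. Their poses are not given: they have to be found in the camera images.
- fork: Aluminium counting fork fixed to the bench, 12 mm base plate. Origin on the bench below the middle of the seated axle; x points from the open front back to the yoke plate (x 72-88, top 138 high), y to the fork's left along the axle. Arms 44-54 mm either side of the middle, undersides 97 high, reach forward to x -12; a probe hangs under the left arm behind x 20.
- fork_seat (a point): Middle of the seated axle, 120 mm above the bench. The axle lies in a shallow V seat on each arm. Steel keeper plates stand inside the arms, 38-44 mm either side of the middle; the 76 mm between them is open above, below and in front. Each has an h-shaped slot: a tall part over the seat, whose front wall is 8 mm in front of the axle centre, and a gap in that wall leading to the exit leg.
- fork_exit (a point): Centre of the slots' open-bottomed exit leg: 20 mm in front of the seat centre, drawn at seat height. The leg is 14 mm wide fore and aft (axle 10); behind it the lip, 5 mm thick; before it a horn 9 mm thick. The axle goes up to the gap, forward over the lip to the horn, down until it is below the horn's lower end, then forward under it.
- fork_keepers (a point): Reference point 32 mm above the seat centre, near the keeper plates' tops. They are clamped at a height that is not measured and differs each time: the axle must rise 4 to 18 mm to clear the lip; the gap above the lip is 14 mm high, so 4 mm higher it is stopped by the tooth above. Feel along the front wall for the gap. The horn ends 13 to 27 mm below the seat centre.
- lever (a joint): Angle of the cam lever on the outside of the fork's right (-y) arm, rad. 0 to 0.12 at the start: upright, leaning 0.15 back, its cam holding the right axle end down. Grows as the knob swings to the front (-x of the fork) and down; stop at 1.75, about level. Stiff (0.22 N m, 3 N at the knob), stays where left. Pivot parallel to fork y, 16 mm behind and 27 mm above the seat centre.
- lever_knob (a point): Centre of the lever's black ball knob, 20 mm in diameter, 72 mm from the pivot axis, 74 mm to the right of the fork's centre plane. Fully open it is about 56 mm in front of the seat centre and 25 mm above it.
- wheel: Sample wheel, 0.3 to 0.6 kg: aluminium disc 110 mm in diameter, 10 mm thick, with eight foil windows, standing upright on a steel axle 10 mm in diameter and 132 mm long. Origin at the disc's centre, y along the axle. A hub 18 mm in diameter reaches 35 mm to each side. It starts in the fork's seats; its rim can be pinched from above across the flat faces.
- cradle: Empty transport cradle fixed to the bench: base plate 110 x 150 x 10 mm, two white uprights 41-53 mm either side of the middle, each with an open-topped 90 degree V notch, mouth 35 mm wide, tips 91 mm above the bench. A 22 mm high rib between them. Origin on the bench under its middle; x across the notches, y along the axle's resting direction.
- cradle_seat (a point): Where the wheel's centre is when both axle ends lie at the bottom of the V notches: 80 mm above the bench, over the cradle's middle.
- vial: Bystander: small glass vial, 22 mm in diameter, 60 mm high, between fork and cradle. Origin under its foot.
- jar: Bystander: white sample jar, 48 mm in diameter, 55 mm high. Origin under its foot.
- brick: Bystander: dark metal shielding brick, 100 x 50 x 50 mm, behind fork and cradle. Origin under its middle.
- collimator: Bystander: brass collimator ring, 48 mm in diameter, 18 mm high, in front. Origin under its middle.
- screwdriver: Bystander: screwdriver, 170 mm long, lying on the right side.
- puck: Bystander: aluminium source holder, 25 mm in diameter, 18 mm high. Origin under its middle.
- canister: Bystander: aluminium canister, 52 mm in diameter, 90 mm high, on the left side. Origin under its foot.
There are look-alikes about, which are no part of the job. What is shaped like the cradle but blue or red is not meant.

How it is judged:
By the outcome, as a careful person would: the job done as asked, in the order asked, and still so for the second after the job is handed in, with the robot touching nothing.
It also fails if it takes over 67 s, if anything falls off the work surface, if the arm or the gripper's body presses on something with over 40 N, if the wrist force passes 120 N, or if a joint passes its speed limit or range.

## Robot

A 6-joint arm with a two-finger parallel gripper is mounted at the origin on the work surface. World frame = base frame: x ahead of the robot, y to its left, z up, the work surface at z = 0. Lengths are in m, angles in rad, forces in N, time in s.
With the tool pointing down it reaches from about 0.35 to 0.775 m from the base axis. Payload 7.3 kg.
Tool frame: the origin (TCP) lies midway between the tips of the shut fingers; the grasp point (between the pads) lies 19 mm behind it; z points along the fingers, x is the direction in which the jaws open and shut, and the axes are right-handed (so a half turn about z gives the same grasp; the last joint's range is limited). The gripper opens to 92 mm and grips with 3 to 60 N. Pads are 19 mm wide; open, the fingers measure 130 mm over their backs; the gripper's body (75 mm by 190 mm) begins 47 mm behind the grasp point.
Start: joints at [1.035, 0.342, 1.524, -0, 1.275, -0.146], TCP at [0.199, 0.486, 0.227] pointing down, gripper open.
Joint ranges: [-2.53, 2.53], [-0.77, 2.02], [0.04, 2.7], [-1, 4.14], [0.28, 2.66], [-3.11, 3.11]. Speed limits (rad/s): [2.57, 2.57, 3.14, 3.14, 3.14, 3.14].

## Interface

Orientations are given as [roll, pitch, yaw] about the fixed x, y, z axes, in that order (R = Rz(yaw) Ry(pitch) Rx(roll)).
In Python, from bench import robot gives the robot as it stands.
- The arm moves only by the tool drive_tool, never from a script. Its argument "targets" is a list of rows, each an object of numbers: "dx", "dy", "dz": the shift along the world's x, y, z in units of 30 mm (1.0 is 30 mm); "rx", "ry", "rz": the turn, a rotation vector about the world's x, y, z in rad; "gripper": the gripper command: -1 is fully open, 1 is shut, values between are in proportion. A call has 1 to 20 rows; each row shifts and turns the commanded pose from where the row before left it; what a row does not reach is not made up. A row lasts 1/12 s, in which the tool goes at most 41.7 mm and 7.16 degrees, less where a joint would pass 70% of its speed; a pose out of reach is approached as far as the arm can. A call is refused whole if a number of a shift passes 1 or a number of a turn 0.125, either way. A call with a gripper value outside its range is refused whole. The fingers move at their own pace and stop on an object; "newtons" is the grip in N (left out, the last holds). Time passes only in rows, so rows that do not move let the fingers close. It gives the time, the measured TCP pose, the force and the opening at its end, in the units of the state.
- robot.get_obs(): the state, without advancing time (a new reading comes with each control period).
- robot.snapshot(name): name is "scene" or "top" or "wrist"; returns the picture (480x640x3 uint8, red, green, blue); there is no depth.
- robot.camera_info(name): a dict with "fov_y" (degrees; the focal length in pixels is half the picture's height over the tangent of half this angle, whatever the lens; pixels are square), "cx", "cy" (the principal point, pixels), "R" (3x3) and "t" (3): a world point X has camera coordinates R X + t. Camera axes: x right, y down, z forward; pixel columns grow to the right and rows downward; lengths in m; the calibration is good to about 2 mm. The wrist camera is an equidistant fisheye: a pixel r from the principal point sees the ray r / f radians off the axis. A picture is of the moment at which its call begins: read the wrist's pose just before it. camera_info takes no time and is no camera call; for the wrist camera it gives the pose at the moment of the call.
- robot.job_done(): hands the job in, once; it reports no verdict.
The state is a dict: "time_s": time; "joint_pos": joint angles; "joint_vel": joint speeds; "effort": joint torques, N m; "position": TCP position; "orientation": TCP orientation; "contact_force": force on the tool from outside, world axes, zero at the start; "moment": the same for the moment, N m; "grip_width": finger opening in m.
Only numpy, scipy, OpenCV 4.12 (cv2) and the standard library are available. Lean on these libraries where they do the work, as an engineer would, in place of code of your own. Each camera call takes 0.05 s, during which the arm holds its last target.

## Working session

There is one attempt and no reset: what is moved stays moved. The work goes in short steps, Python scripts to look and compute and a tool call to move; the robot and the scene stay as the last step left them, time stands still between calls to the robot, and variables do not carry over. Pictures are saved under pics/ and viewed, and the job is handed in when it is done.

Besides the shell and the picture viewer there is one more tool, called after "Request:" as name(argument=value, ...), one argument or row to a line, values as JSON. drive_tool: Moves the arm, as the interface text tells. Its arguments: {"type":"object","properties":{"targets":{"type":"array"},"newtons":{"type":"number"}},"required":["targets"]}

```bash
ls; mkdir -p pics
python3 - <<'E'
from bench import robot
import cv2,json
print(robot.get_obs())
for n in ["scene","top","wrist"]:
    ci=robot.camera_info(n); print(n,ci)
    im=robot.snapshot(n); cv2.imwrite(f"pics/{n}0.png",im[:,:,::-1])
E
```

```text
pics
{'time_s': 0.0, 'joint_pos': array([ 1.03495638e+00,  3.42715856e-01,  1.52499597e+00, -2.48133212e-05,
        1.27541676e+00, -1.45931403e-01]), 'joint_vel': array([ 7.39621920e-05,  1.97658353e-03,  4.57862046e-04, -1.37534320e-03,
        4.09776271e-04,  1.43527202e-05]), 'effort': array([ 1.31498462e-03, -4.31244099e+01, -2.44220674e+01,  7.19234138e-02,
        5.59836463e-02, -1.52170383e-04]), 'position': array([0.19929891, 0.48526319, 0.22605588]), 'orientation': array([-3.14139278e+00,  1.52305773e-03,  1.18089518e+00]), 'contact_force': array([ 0.30142771, -0.42032085, -0.81498368]), 'moment': array([ 0.02477377,  0.02011426, -0.05285679]), 'grip_width': 0.09158531536670335}
scene {'fov_y': 47.24565830987556, 'cx': 315.89866276426307, 'cy': 240.505146078568, 'R': array([[ 0.69623127,  0.71761541, -0.01703346],
       [ 0.44160978, -0.44691649, -0.77797587],
       [-0.56590001,  0.53412899, -0.62806322]]), 't': array([-0.37257428, -0.14316149,  1.56801855])}
top {'fov_y': 45.995006255875296, 'cx': 318.7570656584869, 'cy': 233.65107220661946, 'R': array([[-0.02813884, -0.9995912 ,  0.00506345],
       [-0.99781788,  0.02778552, -0.05989526],
       [ 0.05973008, -0.00673778, -0.99819182]]), 't': array([0.00504934, 0.55498253, 1.28249135])}
wrist {'fov_y': 65.70646984690485, 'cx': 314.3029725776293, 'cy': 239.8279339426098, 'R': array([[ 0.38024111,  0.92488648, -0.00130616],
       [ 0.89113888, -0.36598799,  0.26818705],
       [ 0.24756454, -0.10313972, -0.96336597]]), 't': array([-0.52366668, -0.03300688,  0.38912663])}
```

View pics/scene0.png

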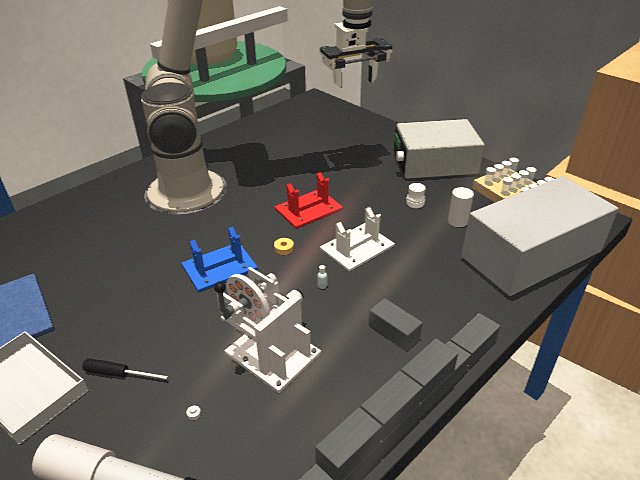

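View pics/top0.png

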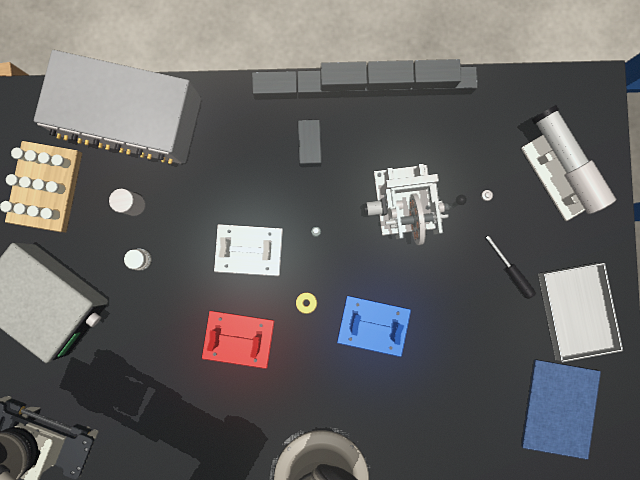

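View pics/wrist0.png

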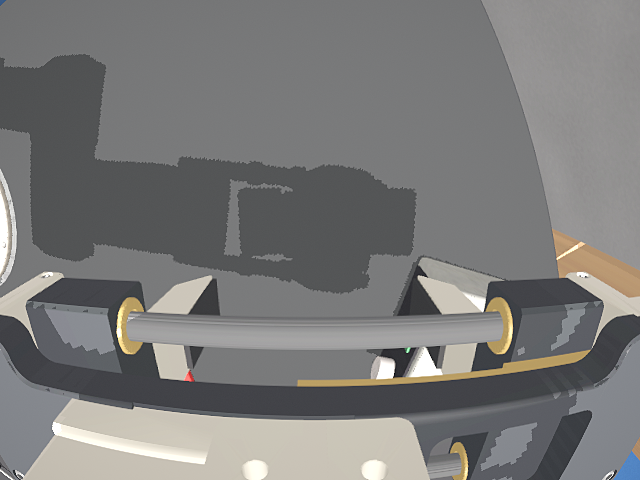

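Candidates: the cradle could be the white one at top (248,250), red (238,339) or blue (374,326). By the description it is white. The fork and wheel are at top (410,205), and nothing else there looks like them. Next is a close crop of both views.

Run:
```python
import cv2
a=cv2.imread("pics/top0.png"); b=cv2.imread("pics/scene0.png")
cv2.imwrite("pics/c1.png",cv2.resize(a[150:255,355:475],None,fx=6,fy=5.7,interpolation=cv2.INTER_CUBIC)[:600])
cv2.imwrite("pics/c2.png",cv2.resize(b[255:395,200:340],None,fx=4.2,fy=4.2,interpolation=cv2.INTER_CUBIC))
cv2.imwrite("pics/c3.png",cv2.resize(a[215:285,205:295],None,fx=8,fy=8,interpolation=cv2.INTER_CUBIC))
```

```text
(no output)
```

View pics/c1.png

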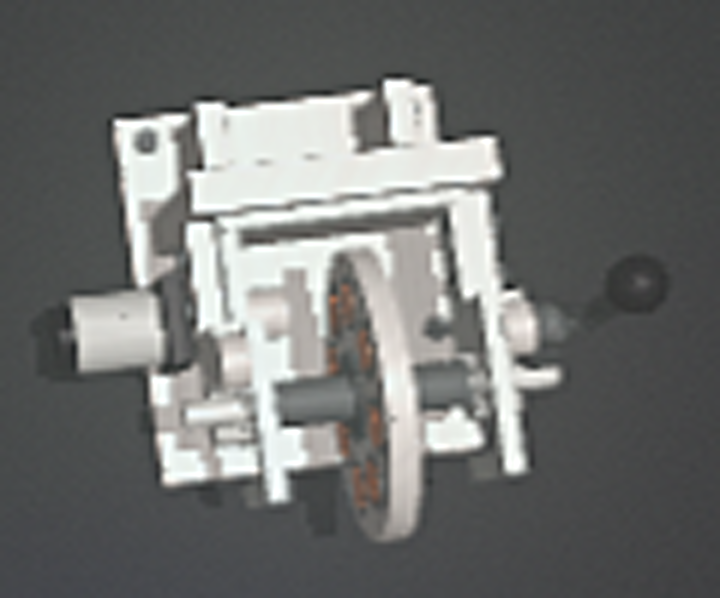

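View pics/c2.png

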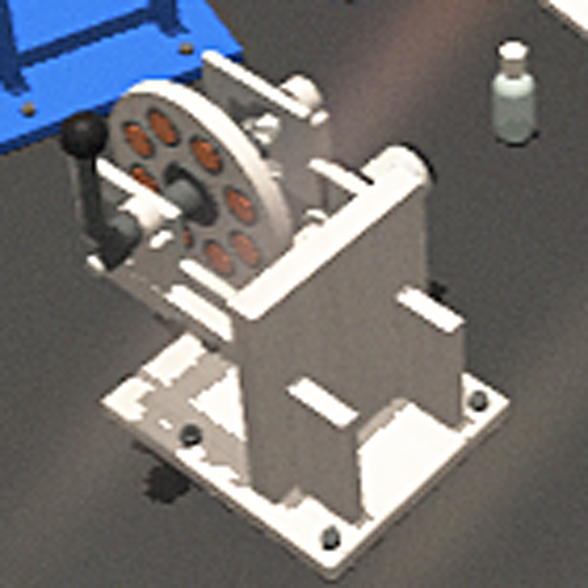

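View pics/c3.png

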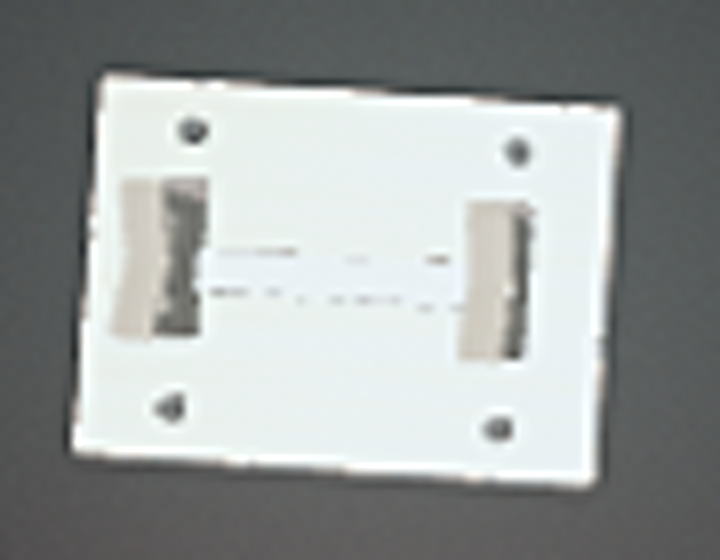

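```bash
cat > h.py <<'E'
import numpy as np, cv2, pickle
def ray(ci,u,v,fish=False):
    f=240/np.tan(np.radians(ci['fov_y']/2)); R=np.array(ci['R']);t=np.array(ci['t'])
    x,y=u-ci['cx'],v-ci['cy']
    if fish:
        r=np.hypot(x,y); th=r/f; d=np.array([x/r*np.sin(th),y/r*np.sin(th),np.cos(th)])
    else: d=np.array([x/f,y/f,1.])
    return -R.T@t, R.T@d
def onz(ci,u,v,z,fish=False):
    o,d=ray(ci,u,v,fish); return o+d*(z-o[2])/d[2]
def proj(ci,X,fish=False):
    f=240/np.tan(np.radians(ci['fov_y']/2)); c=np.array(ci['R'])@X+ci['t']
    if fish:
        r=np.hypot(c[0],c[1]); th=np.arctan2(r,c[2]); return ci['cx']+c[0]/r*th*f, ci['cy']+c[1]/r*th*f
    return ci['cx']+f*c[0]/c[2], ci['cy']+f*c[1]/c[2]
def tri(*rays):
    A=np.zeros((3,3));b=np.zeros(3)
    for o,d in rays:
        d=d/np.linalg.norm(d);P=np.eye(3)-np.outer(d,d);A+=P;b+=P@o
    X=np.linalg.solve(A,b)
    return X,[np.linalg.norm(np.cross(X-o,d/np.linalg.norm(d))) for o,d in rays]
E
python3 - <<'E'
from h import *
from bench import robot
ct=robot.camera_info('top');cs=robot.camera_info('scene')
T=lambda u,v:(355+u/6-.42,150+v/5.7-.42)
S=lambda u,v:(200+u/4.2-.4,255+v/4.2-.4)
# axle ends
L=onz(ct,*T(185,412),.12);R=onz(ct,*T(562,377),.12)
print('axle',L,R,np.linalg.norm(L-R),(L+R)/2)
# yoke top rear? front edge corners
a=onz(ct,*T(190,213),.138);b=onz(ct,*T(500,180),.138);print('yokefront',a,b,np.arctan2(-(a-b)[0],(a-b)[1]))
a=onz(ct,*T(190,172),.138);b=onz(ct,*T(500,138),.138);print('yokerear',a,b,np.arctan2(-(a-b)[0],(a-b)[1]))
d=L-R;print('axle yaw',np.arctan2(-d[0],d[1]))
k=tri(ray(ct,*T(636,283)),ray(cs,*S(84,134)));print('knob',k)
# cradle base corners z=.01
g=cv2.imread('pics/top0.png').astype(int)[215:285,205:295]
m=((g.min(2)>150)).astype(np.uint8)
m=cv2.morphologyEx(m,cv2.MORPH_CLOSE,np.ones((9,9)))
c=max(cv2.findContours(m,cv2.RETR_EXTERNAL,cv2.CHAIN_APPROX_NONE)[0],key=cv2.contourArea)
r=cv2.minAreaRect(c);print(r)
P=[onz(ct,u+205,v+215,.010) for u,v in cv2.boxPoints(r)];print(np.array(P),np.mean(P,0))
for i in range(4):
  d=P[i]-P[i-1];print(np.linalg.norm(d),np.arctan2(-d[0],d[1]))
print([onz(ct,u,v,h) for u,v,h in [(316,231,.06),(306,303,.018)]])
E
```

```text
axle [ 0.56979935 -0.15162736  0.12      ] [ 0.57915619 -0.2853709   0.12      ] 0.13407044586655115 [ 0.57447777 -0.21849913  0.12      ]
yokefront [ 0.64164212 -0.15369316  0.138     ] [ 0.65088262 -0.26245847  0.138     ] 0.08475459821008016
yokerear [ 0.65680915 -0.15422871  0.138     ] [ 0.66644401 -0.26309337  0.138     ] 0.08827315971941842
axle yaw 0.06984728430753263
knob (array([ 0.60161747, -0.2870532 ,  0.22163083]), [np.float64(0.000602823790458295), np.float64(0.0006028237904582465)])
((42.893802642822266, 34.592918395996094), (65.45469665527344, 47.49456787109375), 3.814074993133545)
[[0.47582879 0.23330249 0.01      ]
 [0.58482049 0.22415705 0.01      ]
 [0.57055451 0.07367809 0.01      ]
 [0.46162121 0.08358196 0.01      ]] [0.52320625 0.1536799  0.01      ]
0.1503931310054684 -0.09461070304838436
0.10937471754127583 -1.6545097411577514
0.15115368147729494 3.0470713413837833
0.10938258556422464 1.4801288065671825
[array([ 0.55837787, -0.00423693,  0.06      ]), array([0.39743949, 0.02302611, 0.018     ])]
```

Request:
drive_tool(
  targets=[
    {"dx": 0.46,"dy": -0.97,"dz": 0.15,"rz": 0.0237},
    {"dx": 0.46,"dy": -0.97,"dz": 0.15,"rz": 0.0237},
    {"dx": 0.46,"dy": -0.97,"dz": 0.15,"rz": 0.0237},
    {"dx": 0.46,"dy": -0.97,"dz": 0.15,"rz": 0.0237},
    {"dx": 0.46,"dy": -0.97,"dz": 0.15,"rz": 0.0237},
    {"dx": 0.46,"dy": -0.97,"dz": 0.15,"rz": 0.0237},
    {"dx": 0.46,"dy": -0.97,"dz": 0.15,"rz": 0.0237},
    {"dx": 0.46,"dy": -0.97,"dz": 0.15,"rz": 0.0237},
    {"dx": 0.46,"dy": -0.97,"dz": 0.15,"rz": 0.0237},
    {"dx": 0.46,"dy": -0.97,"dz": 0.15,"rz": 0.0237},
    {"dx": 0.46,"dy": -0.97,"dz": 0.15,"rz": 0.0237},
    {"dx": 0.46,"dy": -0.97,"dz": 0.15,"rz": 0.0237},
    {"dx": 0.46,"dy": -0.97,"dz": 0.15,"rz": 0.0237},
    {"dx": 0.46,"dy": -0.97,"dz": 0.15,"rz": 0.0237},
    {"dx": 0.46,"dy": -0.97,"dz": 0.15,"rz": 0.0237},
    {"dx": 0.46,"dy": -0.97,"dz": 0.15,"rz": 0.0237},
    {"dx": 0.46,"dy": -0.97,"dz": 0.15,"rz": 0.0237},
    {"dx": 0.46,"dy": -0.97,"dz": 0.15,"rz": 0.0237},
    {"dx": 0.46,"dy": -0.97,"dz": 0.15,"rz": 0.0237},
    {"dx": 0.46,"dy": -0.97,"dz": 0.15,"rz": 0.0237},
  ],
)

```text
$.targets[0]: bad value
```

Request:
drive_tool(
  targets=[
    {"dx": 0.46,"dy": -0.97},
    {"dx": 0.46,"dy": -0.97},
    {"dx": 0.46,"dy": -0.97},
    {"dx": 0.46,"dy": -0.97},
    {},
    {},
  ],
)

```text
$.targets[0]: bad value
```

Run:
```python
from h import *
from bench import robot
ci=robot.camera_info('wrist');im=robot.snapshot('wrist');cv2.imwrite('pics/w1.png',im[:,:,::-1])
pickle.dump(ci,open('w1.pkl','wb'));print(robot.get_obs())
```

```text
{'time_s': 0.2, 'joint_pos': array([ 1.03497526e+00,  3.42417408e-01,  1.52459369e+00, -5.77225421e-06,
        1.27542514e+00, -1.46022486e-01]), 'joint_vel': array([-6.73621998e-05, -1.33751257e-03, -3.11401820e-03, -1.65279218e-03,
        1.04587760e-03, -5.32674247e-04]), 'effort': array([ 4.87941088e-04, -4.31083846e+01, -2.44158161e+01,  7.15946406e-02,
        5.38549048e-02, -1.30521948e-04]), 'position': array([0.19938015, 0.48543055, 0.22635123]), 'orientation': array([-3.14147537e+00,  8.35405193e-04,  1.18099948e+00]), 'contact_force': array([ 0.22899985, -0.14088124,  0.41923105]), 'moment': array([ 0.01040978, -0.04822148,  0.0140409 ]), 'grip_width': 0.09213167749678285}
```

View pics/w1.png

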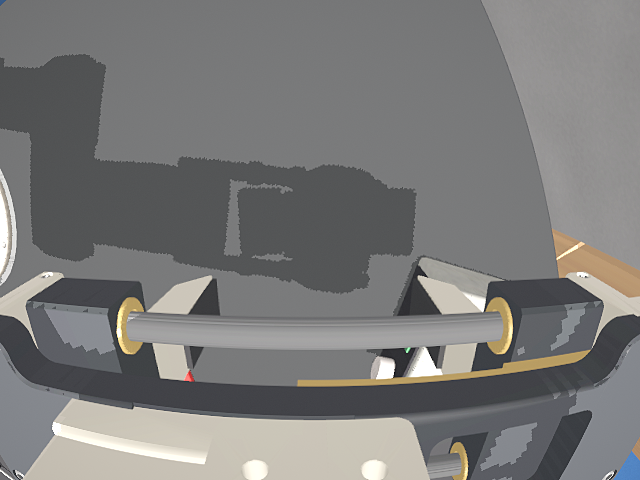

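Request:
drive_tool(
  targets=[
    {"dx": 0.52,"dy": -0.99,"dz": 0.1,"rx": 0,"ry": 0,"rz": 0.0237,"gripper": 0.2},
  ],
)

```text
time_s: 0.28
position: [0.2136, 0.4584, 0.2288]
orientation: [-3.14, -0.001, 1.208]
contact_force: [0.3, -1.4, 0.6]
grip_width: 0.0882
```

Request:
drive_tool(
  targets=[
    {"dx": 0.52,"dy": -0.99,"dz": 0.1,"rx": 0,"ry": 0,"rz": 0.0237,"gripper": 0.2},
    {"dx": 0.52,"dy": -0.99,"dz": 0.1,"rx": 0,"ry": 0,"rz": 0.0237,"gripper": 0.2},
    {"dx": 0.52,"dy": -0.99,"dz": 0.1,"rx": 0,"ry": 0,"rz": 0.0237,"gripper": 0.2},
    {"dx": 0.52,"dy": -0.99,"dz": 0.1,"rx": 0,"ry": 0,"rz": 0.0237,"gripper": 0.2},
    {"dx": 0.52,"dy": -0.99,"dz": 0.1,"rx": 0,"ry": 0,"rz": 0.0237,"gripper": 0.2},
    {"dx": 0.52,"dy": -0.99,"dz": 0.1,"rx": 0,"ry": 0,"rz": 0.0237,"gripper": 0.2},
    {"dx": 0.52,"dy": -0.99,"dz": 0.1,"rx": 0,"ry": 0,"rz": 0.0237,"gripper": 0.2},
    {"dx": 0.52,"dy": -0.99,"dz": 0.1,"rx": 0,"ry": 0,"rz": 0.0237,"gripper": 0.2},
    {"dx": 0.52,"dy": -0.99,"dz": 0.1,"rx": 0,"ry": 0,"rz": 0.0237,"gripper": 0.2},
    {"dx": 0.52,"dy": -0.99,"dz": 0.1,"rx": 0,"ry": 0,"rz": 0.0237,"gripper": 0.2},
    {"dx": 0.52,"dy": -0.99,"dz": 0.1,"rx": 0,"ry": 0,"rz": 0.0237,"gripper": 0.2},
    {"dx": 0.52,"dy": -0.99,"dz": 0.1,"rx": 0,"ry": 0,"rz": 0.0237,"gripper": 0.2},
    {"dx": 0.52,"dy": -0.99,"dz": 0.1,"rx": 0,"ry": 0,"rz": 0.0237,"gripper": 0.2},
    {"dx": 0.52,"dy": -0.99,"dz": 0.1,"rx": 0,"ry": 0,"rz": 0.0237,"gripper": 0.2},
    {"dx": 0.52,"dy": -0.99,"dz": 0.1,"rx": 0,"ry": 0,"rz": 0.0237,"gripper": 0.2},
    {"dx": 0.52,"dy": -0.99,"dz": 0.1,"rx": 0,"ry": 0,"rz": 0.0237,"gripper": 0.2},
    {"dx": 0.52,"dy": -0.99,"dz": 0.1,"rx": 0,"ry": 0,"rz": 0.0237,"gripper": 0.2},
    {"dx": 0.52,"dy": -0.99,"dz": 0.1,"rx": 0,"ry": 0,"rz": 0.0237,"gripper": 0.2},
    {"dx": 0.52,"dy": -0.99,"dz": 0.1,"rx": 0,"ry": 0,"rz": 0.0237,"gripper": 0.2},
    {"dx": 0.52,"dy": -0.99,"dz": 0.1,"rx": 0,"ry": 0,"rz": 0,"gripper": 0.2},
  ],
)

```text
time_s: 1.95
position: [0.5275, -0.1397, 0.2897]
orientation: [-3.141, -0.0, 1.656]
contact_force: [1.1, -0.2, 0.4]
grip_width: 0.0369
```

Request:
drive_tool(
  targets=[
    {"dx": 0.52,"dy": -0.99,"dz": 0,"rx": 0,"ry": 0,"rz": 0,"gripper": 0.2},
    {"dx": 0.52,"dy": -0.99,"dz": 0,"rx": 0,"ry": 0,"rz": 0,"gripper": 0.2},
    {"dx": 0.52,"dy": -0.99,"dz": 0,"rx": 0,"ry": 0,"rz": 0,"gripper": 0.2},
    {"dx": 0.52,"dy": -0.99,"dz": 0,"rx": 0,"ry": 0,"rz": 0,"gripper": 0.2},
    {"dx": 0.4,"dy": -0.6,"dz": 0,"rx": 0,"ry": 0,"rz": 0,"gripper": 0.2},
    {"dx": 0,"dy": 0,"dz": 0,"rx": 0,"ry": 0,"rz": 0,"gripper": 0.2},
    {"dx": 0,"dy": 0,"dz": 0,"rx": 0,"ry": 0,"rz": 0,"gripper": 0.2},
  ],
)

```text
time_s: 2.53
position: [0.6013, -0.2755, 0.2883]
orientation: [-3.14, -0.002, 1.654]
contact_force: [-0.9, 1.1, -0.4]
grip_width: 0.0367
```

Run:
```python
from h import *
from bench import robot
ci=robot.camera_info('wrist');im=robot.snapshot('wrist');cv2.imwrite('pics/w2.png',im[:,:,::-1])
pickle.dump(ci,open('w2.pkl','wb'));o=robot.get_obs();print(o['time_s'],o['position'],o['orientation'],o['contact_force'])
```

```text
2.5833 [ 0.60119765 -0.27451326  0.28895233] [-3.14042541e+00 -1.36177112e-03  1.65471552e+00] [-0.01771435  0.70607562 -0.04743347]
```

View pics/w2.png

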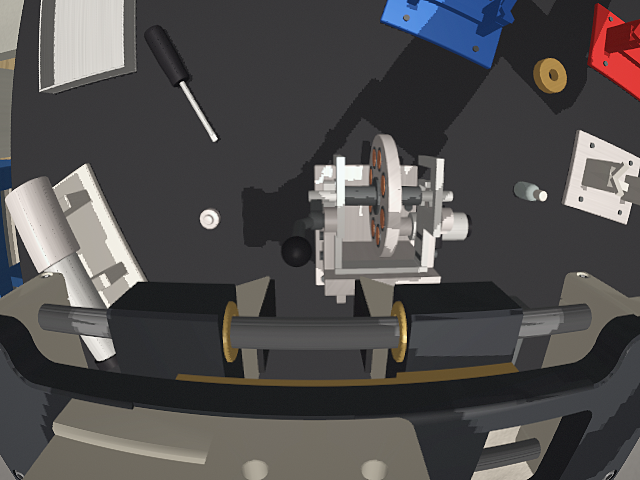

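Run:
```python
import cv2
a=cv2.imread("pics/w2.png")
cv2.imwrite("pics/c4.png",cv2.resize(a[120:310,275:480],None,fx=3.9,fy=3.1,interpolation=cv2.INTER_CUBIC)[:600,:800])
```

```text
(no output)
```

View pics/c4.png

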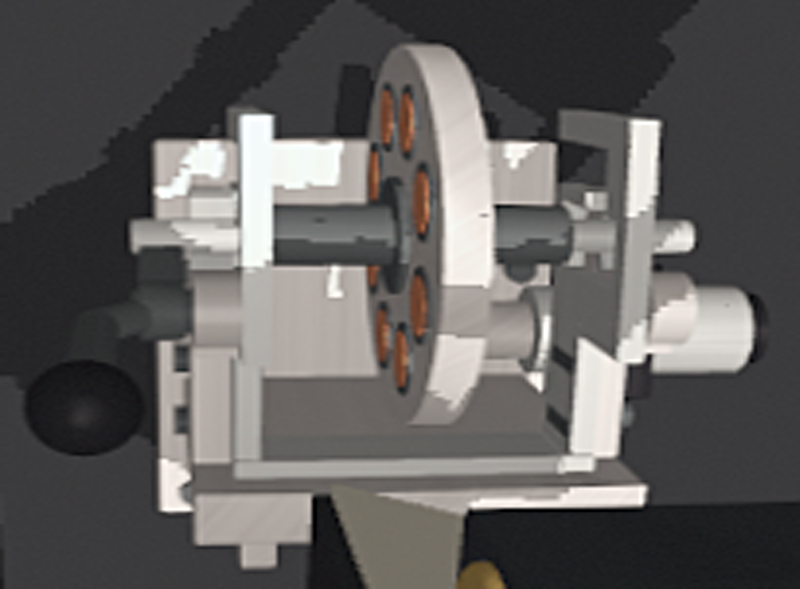

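Run:
```python
from h import *
from bench import robot
cw=pickle.load(open('w2.pkl','rb'))
ct=robot.camera_info('top');cs=robot.camera_info('scene')
T=lambda u,v:(355+u/6-.42,150+v/5.7-.42)
S=lambda u,v:(200+u/4.2-.4,255+v/4.2-.4)
W=lambda u,v:(275+u/3.9-.4,120+v/3.1-.4)
R=onz(cw,*W(132,236),.12,1);L=onz(cw,*W(694,236),.12,1)
d=L-R;print('axle',L,R,np.linalg.norm(d),(L+R)/2,np.arctan2(-d[0],d[1]))
print(tri(ray(cw,*W(694,236),1),ray(ct,*T(185,412))),tri(ray(cw,*W(132,236),1),ray(ct,*T(562,377))))
kr=[ray(cw,*W(84,408),1),ray(ct,*T(636,283)),ray(cs,*S(84,134))]
print('knob',tri(*kr),tri(*kr[:2]),tri(kr[0],kr[2]))
a=onz(cw,*W(235,470),.138,1);b=onz(cw,*W(595,464),.138,1);print(a,b,np.arctan2(-(b-a)[0],(b-a)[1]))
a=onz(cw,*W(195,494),.138,1);b=onz(cw,*W(648,488),.138,1);print(a,b,np.arctan2(-(b-a)[0],(b-a)[1]),np.linalg.norm(a-b))
yaw=.083;M=np.array([[np.cos(yaw),-np.sin(yaw),0],[np.sin(yaw),np.cos(yaw),0],[0,0,1]])
s=np.array([.5745,-.2175,0])
def F(x,y,z): return s+M@np.array([x,y,z])
for n,p in dict(axL=(0,66,120),axR=(0,-66,120),rimtop1=(0,5,175),rimtop2=(0,-5,175),rimfront1=(-55,5,120),yF1=(72,48,138),yR1=(88,48,138),keepR=(0,-44,152),keepRin=(0,-38,152),keepL=(0,38,152),keepLo=(0,44,152),knob=(21,-74,218)).items():
  X=F(*[q/1000 for q in p]);u,v=proj(cw,X,1);u2,v2=proj(ct,X)
  print(n,X.round(4),'w crop',round((u-275+.4)*3.9),round((v-120+.4)*3.1),'t crop',round((u2-355+.42)*6),round((v2-150+.42)*5.7))
```

```text
axle [ 0.56621926 -0.15026637  0.12      ] [ 0.57908659 -0.28282045  0.12      ] 0.13317714307577283 [ 0.57265292 -0.21654341  0.12      ] 0.09676906760249185
(array([ 0.56780387, -0.15121071,  0.1221793 ]), [np.float64(0.0018253492342700734), np.float64(0.001825349234270289)]) (array([ 0.57794649, -0.28290805,  0.12986768]), [np.float64(0.00038160961764599456), np.float64(0.00038160961764591985)])
knob (array([ 0.60075922, -0.28718038,  0.22065061]), [np.float64(0.001205941554872388), np.float64(0.0013701059413731515), np.float64(0.00037572840075309133)]) (array([ 0.60238341, -0.28822211,  0.2134791 ]), [np.float64(0.0006684135690842396), np.float64(0.0006684135690841989)]) (array([ 0.59986707, -0.28723873,  0.22038232]), [np.float64(0.0004397980490729435), np.float64(0.00043979804907295076)])
[ 0.64110216 -0.25434237  0.138     ] [ 0.63322492 -0.17031716  0.138     ] 0.0934752498985154
[ 0.64912829 -0.26269131  0.138     ] [ 0.63989621 -0.15551263  0.138     ] 0.08592515223677794 0.1075755490686207
axL [ 0.569  -0.1517  0.12  ] w crop 687 245 t crop 185 414
axR [ 0.58   -0.2833  0.12  ] w crop 130 239 t crop 556 375
rimtop1 [ 0.5741 -0.2125  0.175 ] w crop 494 276 t crop 385 383
rimtop2 [ 0.5749 -0.2225  0.175 ] w crop 443 275 t crop 414 380
rimfront1 [ 0.5193 -0.2171  0.12  ] w crop 446 50 t crop 376 543
yF1 [ 0.6423 -0.1637  0.138 ] w crop 614 494 t crop 219 211
yR1 [ 0.6582 -0.1624  0.138 ] w crop 607 543 t crop 213 168
keepR [ 0.5781 -0.2613  0.152 ] w crop 235 258 t crop 514 374
keepRin [ 0.5777 -0.2554  0.152 ] w crop 264 258 t crop 497 375
keepL [ 0.5713 -0.1796  0.152 ] w crop 618 262 t crop 278 398
keepLo [ 0.5709 -0.1737  0.152 ] w crop 644 262 t crop 260 400
knob [ 0.6016 -0.2895  0.218 ] w crop 73 413 t crop 642 285
```

Request:
drive_tool(
  targets=[
    {"dx": 0,"dy": -0.21,"dz": -0.5,"rx": 0,"ry": 0,"rz": 0,"gripper": 0.2},
    {"dx": 0,"dy": -0.21,"dz": -0.7,"rx": 0,"ry": 0,"rz": 0,"gripper": 0.2},
    {"dx": 0,"dy": 0,"dz": -0.7,"rx": 0,"ry": 0,"rz": 0,"gripper": 0.2},
    {"dx": 0,"dy": 0,"dz": -0.6,"rx": 0,"ry": 0,"rz": 0,"gripper": 0.2},
    {"dx": 0,"dy": 0,"dz": -0.47,"rx": 0,"ry": 0,"rz": 0,"gripper": 0.2},
    {"dx": 0,"dy": 0,"dz": 0,"rx": 0,"ry": 0,"rz": 0,"gripper": 0.2},
  ],
)

```text
time_s: 3.08
position: [0.5999, -0.2851, 0.1978]
orientation: [-3.137, -0.004, 1.656]
contact_force: [-1.6, 0.8, -0.3]
grip_width: 0.0365
```

Run:
```python
from h import *
from bench import robot
im=robot.snapshot('wrist')[:,:,::-1];b=robot.snapshot('scene')[:,:,::-1]
a=cv2.resize(im[150:400,200:470],None,fx=1.45,fy=1.45);c=cv2.resize(b[200:340,170:330],(400,362))
cv2.imwrite('pics/d1.png',np.hstack([a[:362],c]))
o=robot.get_obs();print(o['time_s'],o['position'],o['orientation'],o['contact_force'])
```

```text
3.1833 [ 0.60138598 -0.28632125  0.20142964] [ 3.14151889e+00 -2.43391501e-04  1.65613336e+00] [ 0.2426001  -0.01227496  0.36886999]
```

View pics/d1.png

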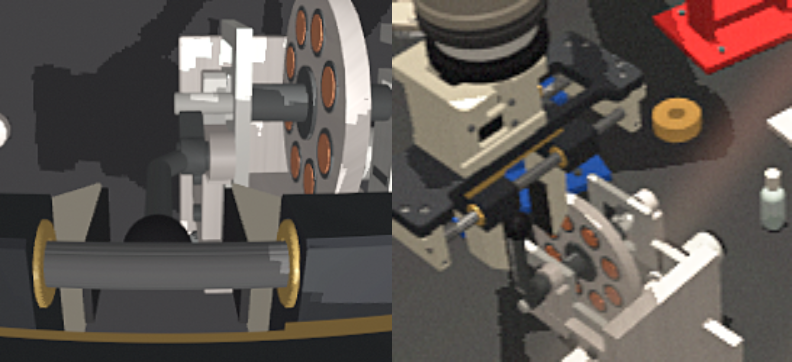

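The knob sits between the fingers (left crop about (160,235)). I'll close on it.

Request:
drive_tool(
  newtons=12,
  targets=[
    {"dx": 0,"dy": 0,"dz": 0,"rx": 0,"ry": 0,"rz": 0,"gripper": 0.8},
    {"dx": 0,"dy": 0,"dz": 0,"rx": 0,"ry": 0,"rz": 0,"gripper": 0.8},
    {"dx": 0,"dy": 0,"dz": 0,"rx": 0,"ry": 0,"rz": 0,"gripper": 0.8},
    {"dx": 0,"dy": 0,"dz": 0,"rx": 0,"ry": 0,"rz": 0,"gripper": 0.8},
    {"dx": 0,"dy": 0,"dz": 0,"rx": 0,"ry": 0,"rz": 0,"gripper": 0.8},
  ],
)

```text
time_s: 3.6
position: [0.6019, -0.2875, 0.2018]
orientation: [3.14, 0.001, 1.655]
contact_force: [-0.1, 2.8, 5.0]
grip_width: 0.0185
```

Run:
```python
import numpy as np
p=.083-np.linspace(0,1.7,15)
x=72*np.sin(p);z=72*np.cos(p)
for a,b in zip(np.diff(x),np.diff(z)): print(round(a*.9962/30,3),round(a*.0869/30,3),round(b/30,3))
```

```text
-0.29 -0.025 0.006
-0.289 -0.025 -0.029
-0.283 -0.025 -0.064
-0.273 -0.024 -0.098
-0.26 -0.023 -0.13
-0.242 -0.021 -0.161
-0.221 -0.019 -0.189
-0.196 -0.017 -0.214
-0.169 -0.015 -0.237
-0.139 -0.012 -0.256
-0.107 -0.009 -0.271
-0.074 -0.006 -0.282
-0.039 -0.003 -0.289
-0.004 -0.0 -0.291
```

Request:
drive_tool(
  newtons=15,
  targets=[
    {"dx": -0.29,"dy": -0.025,"dz": 0.006,"rx": 0,"ry": 0,"rz": 0,"gripper": 0.8},
    {"dx": -0.29,"dy": -0.025,"dz": -0.03,"rx": 0,"ry": 0,"rz": 0,"gripper": 0.8},
    {"dx": -0.283,"dy": -0.025,"dz": -0.064,"rx": 0,"ry": 0,"rz": 0,"gripper": 0.8},
    {"dx": -0.273,"dy": -0.024,"dz": -0.1,"rx": 0,"ry": 0,"rz": 0,"gripper": 0.8},
    {"dx": 0,"dy": 0,"dz": 0,"rx": 0,"ry": 0,"rz": 0,"gripper": 0.8},
  ],
)

```text
time_s: 4.02
position: [0.5668, -0.2908, 0.1956]
orientation: [3.141, 0.001, 1.654]
contact_force: [-1.6, -0.7, 1.5]
grip_width: 0.0186
```

Request:
drive_tool(
  targets=[
    {"dx": -0.26,"dy": -0.023,"dz": -0.13,"rx": 0,"ry": 0,"rz": 0,"gripper": 0.8},
    {"dx": -0.242,"dy": -0.021,"dz": -0.161,"rx": 0,"ry": 0,"rz": 0,"gripper": 0.8},
    {"dx": -0.221,"dy": -0.019,"dz": -0.19,"rx": 0,"ry": 0,"rz": 0,"gripper": 0.8},
    {"dx": -0.196,"dy": -0.017,"dz": -0.214,"rx": 0,"ry": 0,"rz": 0,"gripper": 0.8},
    {"dx": -0.169,"dy": -0.015,"dz": -0.237,"rx": 0,"ry": 0,"rz": 0,"gripper": 0.8},
    {"dx": -0.139,"dy": -0.012,"dz": -0.256,"rx": 0,"ry": 0,"rz": 0,"gripper": 0.8},
    {"dx": -0.107,"dy": -0.009,"dz": -0.271,"rx": 0,"ry": 0,"rz": 0,"gripper": 0.8},
    {"dx": 0,"dy": 0,"dz": 0,"rx": 0,"ry": 0,"rz": 0,"gripper": 0.8},
  ],
)

```text
time_s: 4.68
position: [0.5266, -0.2946, 0.1504]
orientation: [-3.14, 0.0, 1.655]
contact_force: [-1.6, -3.4, -2.2]
grip_width: 0.0187
```

Run:
```python
from h import *
from bench import robot
im=robot.snapshot('wrist')[:,:,::-1];b=robot.snapshot('scene')[:,:,::-1]
a=cv2.resize(im[150:400,200:470],None,fx=1.45,fy=1.45);c=cv2.resize(b[200:340,170:330],(400,362))
cv2.imwrite('pics/d2.png',np.hstack([a[:362],c]))
o=robot.get_obs();print(o['time_s'],o['position'],o['orientation'],o['contact_force'])
```

```text
4.7833 [ 0.5268029  -0.29451418  0.15082403] [-3.13956055e+00  2.71950937e-05  1.65466510e+00] [-2.41631222 -3.70875172 -1.86109447]
```

View pics/d2.png

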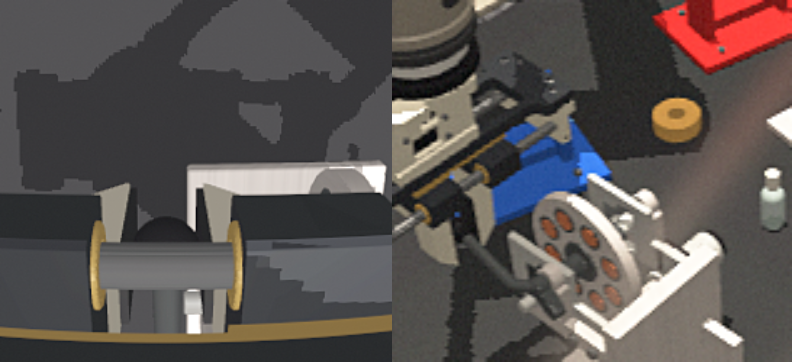

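Request:
drive_tool(
  targets=[
    {"dx": -0.074,"dy": -0.006,"dz": -0.28,"rx": 0,"ry": 0,"rz": 0,"gripper": 0.8},
    {"dx": -0.039,"dy": -0.003,"dz": -0.28,"rx": 0,"ry": 0,"rz": 0,"gripper": 0.8},
    {"dx": -0.004,"dy": 0,"dz": -0.2,"rx": 0,"ry": 0,"rz": 0,"gripper": 0.8},
    {"dx": 0,"dy": 0,"dz": 0,"rx": 0,"ry": 0,"rz": 0,"gripper": 0.8},
  ],
)

```text
time_s: 5.12
position: [0.5237, -0.2948, 0.1278]
orientation: [-3.141, 0.001, 1.655]
contact_force: [-1.4, -5.3, -3.4]
grip_width: 0.0185
```

Request:
drive_tool(
  targets=[
    {"dx": 0,"dy": 0,"dz": -0.08,"rx": 0,"ry": 0,"rz": 0,"gripper": 0.8},
    {"dx": 0,"dy": 0,"dz": 0,"rx": 0,"ry": 0,"rz": 0,"gripper": 0.8},
  ],
)

```text
time_s: 5.28
position: [0.5237, -0.2948, 0.126]
orientation: [-3.141, 0.001, 1.655]
contact_force: [-2.6, -4.9, -0.8]
grip_width: 0.019
```

Request:
drive_tool(
  targets=[
    {"dx": 0,"dy": 0,"dz": -0.06,"rx": 0,"ry": 0,"rz": 0,"gripper": 0.8},
    {"dx": 0,"dy": 0,"dz": 0,"rx": 0,"ry": 0,"rz": 0,"gripper": 0.8},
  ],
)

```text
time_s: 5.45
position: [0.5239, -0.2948, 0.1245]
orientation: [-3.141, 0.001, 1.655]
contact_force: [-2.6, -3.7, 0.6]
grip_width: 0.0187
```

Request:
drive_tool(
  targets=[
    {"dx": 0,"dy": 0,"dz": -0.06,"rx": 0,"ry": 0,"rz": 0,"gripper": 0.8},
    {"dx": 0,"dy": 0,"dz": 0,"rx": 0,"ry": 0,"rz": 0,"gripper": 0.8},
  ],
)

```text
time_s: 5.62
position: [0.524, -0.2948, 0.1232]
orientation: [3.142, 0.001, 1.655]
contact_force: [-3.7, -3.9, 4.0]
grip_width: 0.0187
```

Request:
drive_tool(
  targets=[
    {"dx": 0,"dy": 0,"dz": -0.06,"rx": 0,"ry": 0,"rz": 0,"gripper": 0.8},
    {"dx": 0,"dy": 0,"dz": 0,"rx": 0,"ry": 0,"rz": 0,"gripper": 0.8},
  ],
)

```text
time_s: 5.78
position: [0.5243, -0.2949, 0.1224]
orientation: [3.141, 0.002, 1.655]
contact_force: [-4.7, -3.0, 9.1]
grip_width: 0.0188
```

Request:
drive_tool(
  targets=[
    {"dx": 0,"dy": 0,"dz": -0.06,"rx": 0,"ry": 0,"rz": 0,"gripper": 0.8},
    {"dx": 0,"dy": 0,"dz": 0,"rx": 0,"ry": 0,"rz": 0,"gripper": 0.8},
  ],
)

```text
time_s: 5.95
position: [0.5246, -0.2949, 0.1213]
orientation: [3.14, 0.002, 1.655]
contact_force: [-5.3, 0.1, 13.3]
grip_width: 0.0185
```

Request:
drive_tool(
  targets=[
    {"dx": 0,"dy": 0,"dz": 0.1,"rx": 0,"ry": 0,"rz": 0,"gripper": 0.3},
    {"dx": 0,"dy": 0,"dz": 0,"rx": 0,"ry": 0,"rz": 0,"gripper": 0.3},
    {"dx": 0,"dy": 0,"dz": 0.05,"rx": 0,"ry": 0,"rz": 0,"gripper": 0.3},
    {"dx": 0,"dy": 0,"dz": 0.5,"rx": 0,"ry": 0,"rz": 0,"gripper": 0.3},
    {"dx": 0,"dy": 0,"dz": 0.8,"rx": 0,"ry": 0,"rz": 0,"gripper": 0.3},
    {"dx": 0,"dy": 0,"dz": 0.8,"rx": 0,"ry": 0,"rz": 0,"gripper": 0.3},
    {"dx": 0.2,"dy": 0.3,"dz": 0.8,"rx": 0,"ry": 0,"rz": 0,"gripper": 0.3},
    {"dx": 0.5,"dy": 0.8,"dz": 0.5,"rx": 0,"ry": 0,"rz": 0,"gripper": 0.3},
    {"dx": 0.5,"dy": 0.8,"dz": 0,"rx": 0,"ry": 0,"rz": 0,"gripper": 0.3},
    {"dx": 0.42,"dy": 0.7,"dz": 0,"rx": 0,"ry": 0,"rz": 0,"gripper": 0.3},
    {"dx": 0,"dy": 0,"dz": 0,"rx": 0,"ry": 0,"rz": 0,"gripper": 0.3},
    {"dx": 0,"dy": 0,"dz": 0,"rx": 0,"ry": 0,"rz": 0,"gripper": 0.3},
  ],
)

```text
time_s: 6.95
position: [0.5729, -0.2147, 0.2248]
orientation: [-3.141, -0.001, 1.658]
contact_force: [-0.4, -0.5, 0.7]
grip_width: 0.0321
```

Run:
```python
from h import *
from bench import robot
ci=robot.camera_info('wrist')
im=robot.snapshot('wrist')[:,:,::-1];b=robot.snapshot('scene')[:,:,::-1]
pickle.dump(ci,open('w3.pkl','wb'))
cv2.imwrite('pics/w3.png',im);cv2.imwrite('pics/s3.png',b)
c=cv2.resize(b[200:390,170:330],(500,594))
cv2.imwrite('pics/d3.png',c)
o=robot.get_obs();print(o['time_s'],o['position'],o['orientation'],o['contact_force'])
```

```text
7.05 [ 0.57214088 -0.2164149   0.22479847] [-3.14054336e+00 -4.65915254e-04  1.65520162e+00] [-0.67837498 -0.74800512 -0.10273866]
```

View pics/w3.png

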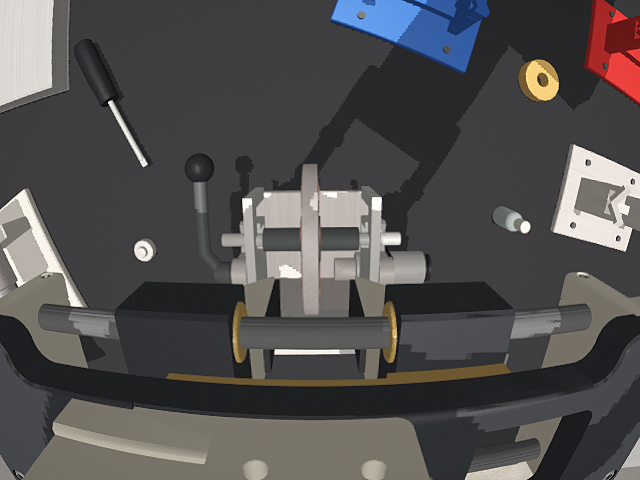

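View pics/d3.png

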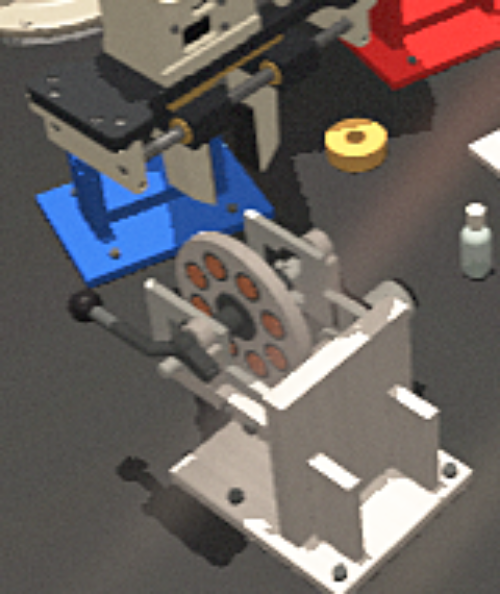

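Run:
```python
from h import *
from bench import robot
cw=pickle.load(open('w3.pkl','rb'));cs=robot.camera_info('scene')
print('knob',tri(ray(cw,199.5,168,1),ray(cs,197.3,297)))
im=cv2.imread('pics/w3.png')
cv2.imwrite('pics/c5.png',cv2.resize(im[150:330,215:410],None,fx=4,fy=3.3,interpolation=cv2.INTER_CUBIC))
s=np.array([.573,-.2165,0]);yaw=.087;M=np.array([[np.cos(yaw),-np.sin(yaw),0],[np.sin(yaw),np.cos(yaw),0],[0,0,1]])
for n,p in dict(axL=(0,66,120),axR=(0,-66,120),rimtop1=(0,5,175),rimtop2=(0,-5,175),front1=(-55,5,120),front2=(-55,-5,120)).items():
  X=s+M@np.array(p)/1000 if 0 else s+M@(np.array(p)/1000);u,v=proj(cw,X,1);print(n,round((u-215+.4)*4),round((v-150+.4)*3.3), 'px',round(u,1),round(v,1))
```

```text
knob (array([ 0.52402009, -0.29400301,  0.14708801]), [np.float64(0.00031882082298847277), np.float64(0.0003188208229885112)])
axL 746 297 px 401.2 239.5
axR 37 297 px 224.0 239.6
rimtop1 424 379 px 320.6 264.4
rimtop2 356 379 px 303.6 264.4
front1 420 47 px 319.5 163.9
front2 363 47 px 305.2 163.9
```

View pics/c5.png

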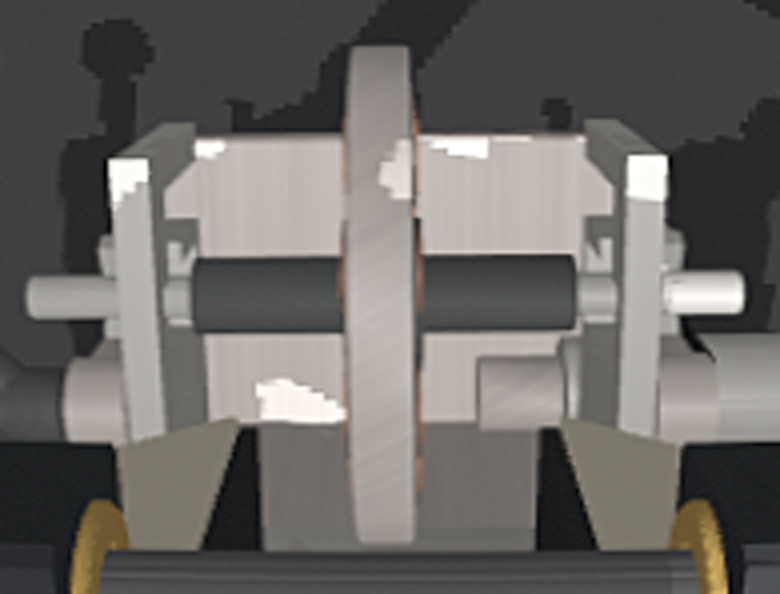

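Request:
drive_tool(
  newtons=30,
  targets=[
    {"dx": 0.02,"dy": -0.05,"dz": -0.3,"rx": 0,"ry": 0,"rz": 0,"gripper": 0.43},
    {"dx": 0,"dy": 0,"dz": -0.6,"rx": 0,"ry": 0,"rz": 0,"gripper": 0.43},
    {"dx": 0,"dy": 0,"dz": -0.7,"rx": 0,"ry": 0,"rz": 0,"gripper": 0.43},
    {"dx": 0,"dy": 0,"dz": -0.6,"rx": 0,"ry": 0,"rz": 0,"gripper": 0.43},
    {"dx": 0,"dy": 0,"dz": -0.4,"rx": 0,"ry": 0,"rz": 0,"gripper": 0.43},
    {"dx": 0,"dy": 0,"dz": 0,"rx": 0,"ry": 0,"rz": 0,"gripper": 0.43},
    {"dx": 0,"dy": 0,"dz": 0,"rx": 0,"ry": 0,"rz": 0,"gripper": 0.43},
  ],
)

```text
time_s: 7.63
position: [0.5723, -0.2184, 0.1464]
orientation: [-3.14, -0.001, 1.654]
contact_force: [0.5, -1.0, 0.0]
grip_width: 0.0263
```

Run:
```python
from h import *
from bench import robot
im=robot.snapshot('wrist')[:,:,::-1];b=robot.snapshot('scene')[:,:,::-1]
a=cv2.resize(im[150:400,180:450],None,fx=1.45,fy=1.45);c=cv2.resize(b[200:340,170:330],(400,362))
cv2.imwrite('pics/d4.png',np.hstack([a[:362],c]))
o=robot.get_obs();print(o['time_s'],o['position'],o['orientation'],o['contact_force'],o['grip_width'])
```

```text
7.7333 [ 0.57330611 -0.21850656  0.14807007] [3.14044498e+00 6.67807180e-04 1.65414191e+00] [0.31108295 0.03049069 0.32857634] 0.026396952450802535
```

View pics/d4.png

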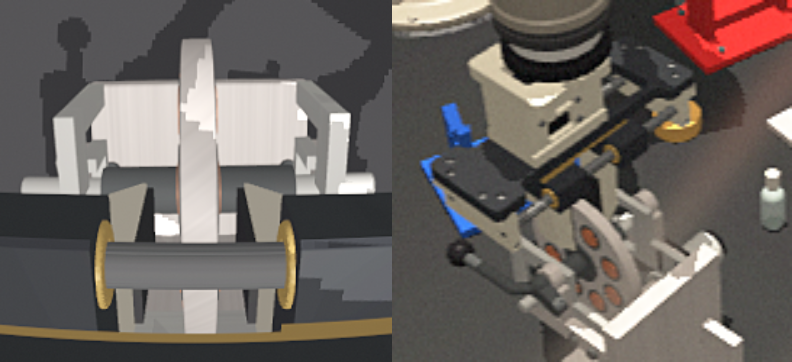

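The disc lies centred between the pads. I'll close on it.

Request:
drive_tool(
  newtons=30,
  targets=[
    {"dx": 0,"dy": 0,"dz": 0,"rx": 0,"ry": 0,"rz": 0,"gripper": 1},
    {"dx": 0,"dy": 0,"dz": 0,"rx": 0,"ry": 0,"rz": 0,"gripper": 1},
    {"dx": 0,"dy": 0,"dz": 0,"rx": 0,"ry": 0,"rz": 0,"gripper": 1},
    {"dx": 0,"dy": 0,"dz": 0,"rx": 0,"ry": 0,"rz": 0,"gripper": 1},
    {"dx": 0,"dy": 0,"dz": 0,"rx": 0,"ry": 0,"rz": 0,"gripper": 1},
  ],
)

```text
time_s: 8.15
position: [0.5734, -0.2177, 0.1481]
orientation: [3.141, 0.001, 1.656]
contact_force: [-1.1, -0.3, 3.8]
grip_width: 0.01
```

Request:
drive_tool(
  targets=[
    {"dx": 0,"dy": 0,"dz": 0.05,"rx": 0,"ry": 0,"rz": 0,"gripper": 1},
    {"dx": 0,"dy": 0,"dz": 0.05,"rx": 0,"ry": 0,"rz": 0,"gripper": 1},
    {"dx": 0,"dy": 0,"dz": 0,"rx": 0,"ry": 0,"rz": 0,"gripper": 1},
  ],
)

```text
time_s: 8.4
position: [0.5728, -0.2175, 0.1498]
orientation: [-3.141, -0.001, 1.655]
contact_force: [0.4, 0.1, -3.7]
grip_width: 0.0097
```

Request:
drive_tool(
  targets=[
    {"dx": 0,"dy": 0,"dz": 0.1,"rx": 0,"ry": 0,"rz": 0,"gripper": 1},
    {"dx": 0,"dy": 0,"dz": 0,"rx": 0,"ry": 0,"rz": 0,"gripper": 1},
    {"dx": 0,"dy": 0,"dz": 0,"rx": 0,"ry": 0,"rz": 0,"gripper": 1},
  ],
)

```text
time_s: 8.65
position: [0.5731, -0.2177, 0.1532]
orientation: [-3.142, -0.0, 1.655]
contact_force: [0.5, -0.7, -3.8]
grip_width: 0.01
```

Request:
drive_tool(
  targets=[
    {"dx": -0.08,"dy": -0.007,"dz": 0,"rx": 0,"ry": 0,"rz": 0,"gripper": 1},
    {"dx": -0.08,"dy": -0.007,"dz": 0,"rx": 0,"ry": 0,"rz": 0,"gripper": 1},
    {"dx": 0,"dy": 0,"dz": 0,"rx": 0,"ry": 0,"rz": 0,"gripper": 1},
  ],
)

```text
time_s: 8.9
position: [0.5687, -0.2181, 0.1538]
orientation: [3.14, 0.0, 1.655]
contact_force: [3.1, 1.2, -3.6]
grip_width: 0.0101
```

Request:
drive_tool(
  targets=[
    {"dx": -0.05,"dy": -0.004,"dz": 0,"rx": 0,"ry": 0,"rz": 0,"gripper": 1},
    {"dx": 0,"dy": 0,"dz": 0,"rx": 0,"ry": 0,"rz": 0,"gripper": 1},
  ],
)

```text
time_s: 9.07
position: [0.5679, -0.2184, 0.1542]
orientation: [3.138, 0.001, 1.655]
contact_force: [3.9, 0.2, -1.6]
grip_width: 0.0095
```

Request:
drive_tool(
  targets=[
    {"dx": 0.1,"dy": 0.009,"dz": 0,"rx": 0,"ry": 0,"rz": 0,"gripper": 1},
    {"dx": 0,"dy": 0,"dz": 0.08,"rx": 0,"ry": 0,"rz": 0,"gripper": 1},
    {"dx": -0.1,"dy": -0.009,"dz": 0,"rx": 0,"ry": 0,"rz": 0,"gripper": 1},
    {"dx": 0,"dy": 0,"dz": 0,"rx": 0,"ry": 0,"rz": 0,"gripper": 1},
    {"dx": 0,"dy": 0,"dz": 0,"rx": 0,"ry": 0,"rz": 0,"gripper": 1},
  ],
)

```text
time_s: 9.48
position: [0.5662, -0.2183, 0.1557]
orientation: [-3.141, -0.0, 1.655]
contact_force: [-0.4, 0.2, -3.1]
grip_width: 0.01
```

Request:
drive_tool(
  targets=[
    {"dx": -0.1,"dy": -0.009,"dz": 0,"rx": 0,"ry": 0,"rz": 0,"gripper": 1},
    {"dx": 0,"dy": 0,"dz": 0,"rx": 0,"ry": 0,"rz": 0,"gripper": 1},
    {"dx": 0,"dy": 0,"dz": 0,"rx": 0,"ry": 0,"rz": 0,"gripper": 1},
  ],
)

```text
time_s: 9.73
position: [0.5634, -0.2186, 0.1558]
orientation: [-3.141, -0.0, 1.655]
contact_force: [0.2, 0.4, -2.2]
grip_width: 0.0093
```

Request:
drive_tool(
  targets=[
    {"dx": 0,"dy": 0,"dz": 0.03,"rx": 0,"ry": 0,"rz": 0,"gripper": 1},
    {"dx": -0.12,"dy": -0.01,"dz": 0,"rx": 0,"ry": 0,"rz": 0,"gripper": 1},
    {"dx": -0.12,"dy": -0.01,"dz": 0,"rx": 0,"ry": 0,"rz": 0,"gripper": 1},
    {"dx": 0,"dy": 0,"dz": 0,"rx": 0,"ry": 0,"rz": 0,"gripper": 1},
  ],
)

```text
time_s: 10.07
position: [0.5556, -0.219, 0.1563]
orientation: [-3.14, -0.001, 1.655]
contact_force: [0.0, -0.6, -4.2]
grip_width: 0.0098
```

Request:
drive_tool(
  targets=[
    {"dx": -0.116,"dy": -0.01,"dz": 0,"rx": 0,"ry": 0,"rz": 0,"gripper": 1},
    {"dx": 0,"dy": 0,"dz": 0,"rx": 0,"ry": 0,"rz": 0,"gripper": 1},
    {"dx": 0,"dy": 0,"dz": 0,"rx": 0,"ry": 0,"rz": 0,"gripper": 1},
  ],
)

```text
time_s: 10.32
position: [0.5529, -0.2194, 0.1566]
orientation: [-3.142, -0.0, 1.655]
contact_force: [0.6, 0.2, -4.0]
grip_width: 0.0102
```

Run:
```python
from h import *
from bench import robot
ci=robot.camera_info('wrist')
im=robot.snapshot('wrist')[:,:,::-1];b=robot.snapshot('scene')[:,:,::-1]
pickle.dump(ci,open('w5.pkl','wb'));cv2.imwrite('pics/w5.png',im)
a=cv2.resize(im[150:400,180:450],None,fx=1.45,fy=1.45);c=cv2.resize(b[200:340,170:330],(400,362))
cv2.imwrite('pics/d5.png',np.hstack([a[:362],c]))
o=robot.get_obs();print(o['time_s'],o['position'],o['orientation'],o['contact_force'],o['grip_width'])
```

```text
10.4167 [ 0.5531619  -0.21941988  0.15666191] [ 3.14144310e+00 -4.61586259e-05  1.65493664e+00] [ 0.12273266 -0.45204322 -3.24879177] 0.009708061603641256
```

View pics/d5.png

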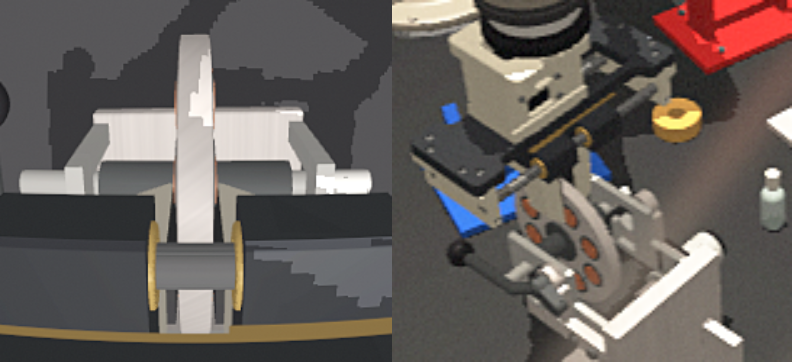

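Request:
drive_tool(
  targets=[
    {"dx": -0.05,"dy": -0.004,"dz": 0,"rx": 0,"ry": 0,"rz": 0,"gripper": 1},
    {"dx": 0,"dy": 0,"dz": 0,"rx": 0,"ry": 0,"rz": 0,"gripper": 1},
    {"dx": 0,"dy": 0,"dz": 0,"rx": 0,"ry": 0,"rz": 0,"gripper": 1},
  ],
)

```text
time_s: 10.67
position: [0.5517, -0.2195, 0.1567]
orientation: [3.141, 0.0, 1.655]
contact_force: [1.0, -0.9, -4.6]
grip_width: 0.0102
```

Request:
drive_tool(
  targets=[
    {"dx": -0.04,"dy": -0.003,"dz": 0,"rx": 0,"ry": 0,"rz": 0,"gripper": 1},
    {"dx": 0,"dy": 0,"dz": 0,"rx": 0,"ry": 0,"rz": 0,"gripper": 1},
    {"dx": 0,"dy": 0,"dz": 0,"rx": 0,"ry": 0,"rz": 0,"gripper": 1},
  ],
)

```text
time_s: 10.92
position: [0.5511, -0.2195, 0.1568]
orientation: [3.14, 0.0, 1.655]
contact_force: [5.3, 0.1, -6.3]
grip_width: 0.0101
```

Request:
drive_tool(
  targets=[
    {"dx": 0.07,"dy": 0.006,"dz": 0,"rx": 0,"ry": 0,"rz": 0,"gripper": 1},
    {"dx": 0,"dy": 0,"dz": 0,"rx": 0,"ry": 0,"rz": 0,"gripper": 1},
    {"dx": 0,"dy": 0,"dz": -0.1,"rx": 0,"ry": 0,"rz": 0,"gripper": 1},
    {"dx": 0,"dy": 0,"dz": -0.1,"rx": 0,"ry": 0,"rz": 0,"gripper": 1},
    {"dx": 0,"dy": 0,"dz": 0,"rx": 0,"ry": 0,"rz": 0,"gripper": 1},
  ],
)

```text
time_s: 11.33
position: [0.5518, -0.2193, 0.1497]
orientation: [-3.14, -0.001, 1.655]
contact_force: [1.0, 0.1, -4.8]
grip_width: 0.0095
```

Request:
drive_tool(
  targets=[
    {"dx": 0,"dy": 0,"dz": -0.1,"rx": 0,"ry": 0,"rz": 0,"gripper": 1},
    {"dx": 0,"dy": 0,"dz": -0.1,"rx": 0,"ry": 0,"rz": 0,"gripper": 1},
    {"dx": 0,"dy": 0,"dz": -0.1,"rx": 0,"ry": 0,"rz": 0,"gripper": 1},
    {"dx": 0,"dy": 0,"dz": 0,"rx": 0,"ry": 0,"rz": 0,"gripper": 1},
  ],
)

```text
time_s: 11.67
position: [0.552, -0.2192, 0.1407]
orientation: [-3.14, -0.001, 1.655]
contact_force: [-0.5, -0.3, -3.3]
grip_width: 0.0099
```

Request:
drive_tool(
  targets=[
    {"dx": 0,"dy": 0,"dz": -0.12,"rx": 0,"ry": 0,"rz": 0,"gripper": 1},
    {"dx": 0,"dy": 0,"dz": -0.12,"rx": 0,"ry": 0,"rz": 0,"gripper": 1},
    {"dx": 0,"dy": 0,"dz": -0.12,"rx": 0,"ry": 0,"rz": 0,"gripper": 1},
    {"dx": 0,"dy": 0,"dz": 0,"rx": 0,"ry": 0,"rz": 0,"gripper": 1},
  ],
)

```text
time_s: 12.0
position: [0.552, -0.2192, 0.1298]
orientation: [-3.14, -0.001, 1.655]
contact_force: [0.5, 0.3, -4.2]
grip_width: 0.0101
```

Request:
drive_tool(
  targets=[
    {"dx": 0,"dy": 0,"dz": -0.14,"rx": 0,"ry": 0,"rz": 0,"gripper": 1},
    {"dx": 0,"dy": 0,"dz": -0.14,"rx": 0,"ry": 0,"rz": 0,"gripper": 1},
    {"dx": 0,"dy": 0,"dz": -0.14,"rx": 0,"ry": 0,"rz": 0,"gripper": 1},
    {"dx": 0,"dy": 0,"dz": -0.13,"rx": 0,"ry": 0,"rz": 0,"gripper": 1},
    {"dx": 0,"dy": 0,"dz": 0,"rx": 0,"ry": 0,"rz": 0,"gripper": 1},
  ],
)

```text
time_s: 12.42
position: [0.552, -0.2191, 0.1132]
orientation: [-3.14, -0.001, 1.655]
contact_force: [0.1, 0.7, -4.8]
grip_width: 0.0099
```

Run:
```python
from h import *
from bench import robot
im=robot.snapshot('wrist')[:,:,::-1];b=robot.snapshot('scene')[:,:,::-1]
a=cv2.resize(im[150:400,180:450],None,fx=1.45,fy=1.45);c=cv2.resize(b[200:340,170:330],(400,362))
cv2.imwrite('pics/d6.png',np.hstack([a[:362],c]))
o=robot.get_obs();print(o['time_s'],o['position'],o['orientation'],o['contact_force'],o['grip_width'])
```

```text
12.5167 [ 0.55240139 -0.2193563   0.1140798 ] [-3.14119283e+00 -3.65453244e-04  1.65500840e+00] [ 0.17945391  0.18420473 -3.44629943] 0.009819270360452792
```

View pics/d6.png

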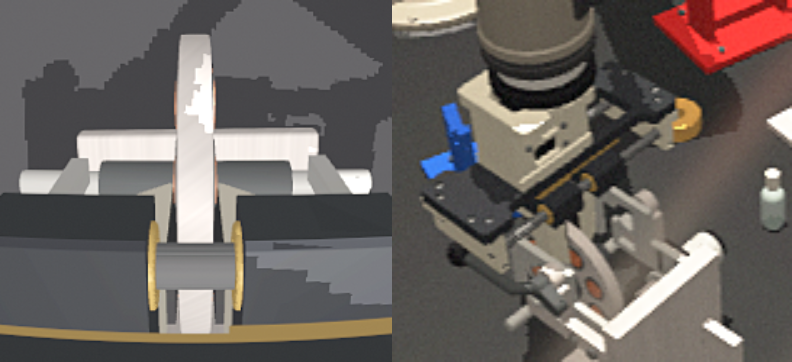

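Request:
drive_tool(
  targets=[
    {"dx": -0.12,"dy": -0.01,"dz": 0,"rx": 0,"ry": 0,"rz": 0,"gripper": 1},
    {"dx": -0.12,"dy": -0.01,"dz": 0,"rx": 0,"ry": 0,"rz": 0,"gripper": 1},
    {"dx": -0.12,"dy": -0.01,"dz": 0,"rx": 0,"ry": 0,"rz": 0,"gripper": 1},
    {"dx": 0,"dy": 0,"dz": 0,"rx": 0,"ry": 0,"rz": 0,"gripper": 1},
  ],
)

```text
time_s: 12.85
position: [0.5408, -0.2204, 0.1145]
orientation: [-3.141, -0.0, 1.655]
contact_force: [0.4, 0.2, -4.7]
grip_width: 0.0096
```

Free travel under the horn: 11 mm, no resistance. I'll continue forward past the knob.

Request:
drive_tool(
  targets=[
    {"dx": -0.2,"dy": -0.017,"dz": 0,"rx": 0,"ry": 0,"rz": 0,"gripper": 1},
    {"dx": -0.3,"dy": -0.026,"dz": 0,"rx": 0,"ry": 0,"rz": 0,"gripper": 1},
    {"dx": -0.4,"dy": -0.035,"dz": 0,"rx": 0,"ry": 0,"rz": 0,"gripper": 1},
    {"dx": -0.4,"dy": -0.035,"dz": 0,"rx": 0,"ry": 0,"rz": 0,"gripper": 1},
    {"dx": -0.4,"dy": -0.035,"dz": 0,"rx": 0,"ry": 0,"rz": 0,"gripper": 1},
    {"dx": 0,"dy": 0,"dz": 0,"rx": 0,"ry": 0,"rz": 0,"gripper": 1},
  ],
)

```text
time_s: 13.35
position: [0.488, -0.2246, 0.1142]
orientation: [-3.139, -0.001, 1.654]
contact_force: [0.1, 0.1, -3.9]
grip_width: 0.0095
```

Run:
```python
from h import *
from bench import robot
im=robot.snapshot('wrist')[:,:,::-1];b=robot.snapshot('scene')[:,:,::-1]
a=cv2.resize(im[150:400,180:450],None,fx=1.45,fy=1.45);c=cv2.resize(b[200:340,170:330],(400,362))
cv2.imwrite('pics/d7.png',np.hstack([a[:362],c]))
o=robot.get_obs();print(o['time_s'],o['position'],o['orientation'],o['contact_force'],o['grip_width'])
```

```text
13.45 [ 0.49037527 -0.22499395  0.11464939] [3.14105733e+00 1.94945685e-04 1.65415277e+00] [-0.32579067 -0.67258075 -3.84195006] 0.009867983641526648
```

View pics/d7.png

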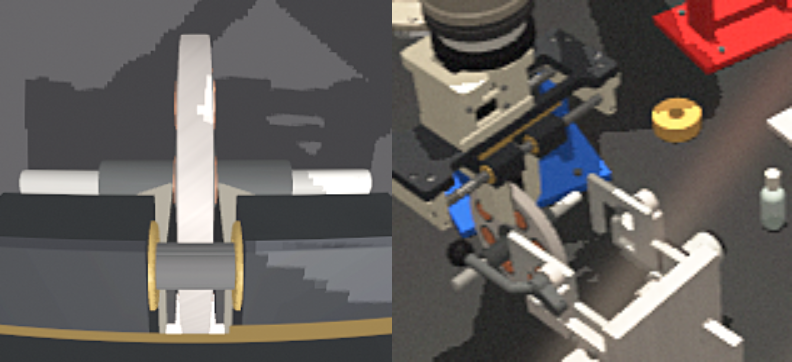

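Request:
drive_tool(
  targets=[
    {"dx": -0.15,"dy": 0,"dz": 0.4,"rx": 0,"ry": 0,"rz": 0,"gripper": 1},
    {"dx": -0.15,"dy": 0,"dz": 0.8,"rx": 0,"ry": 0,"rz": 0,"gripper": 1},
    {"dx": 0,"dy": 0,"dz": 0.9,"rx": 0,"ry": 0,"rz": 0,"gripper": 1},
    {"dx": 0,"dy": 0,"dz": 0.8,"rx": 0,"ry": 0,"rz": 0,"gripper": 1},
    {"dx": 0,"dy": 0.3,"dz": 0.5,"rx": 0,"ry": 0,"rz": 0,"gripper": 1},
    {"dx": 0,"dy": 0.6,"dz": 0.3,"rx": 0,"ry": 0,"rz": -0.0179,"gripper": 1},
    {"dx": 0,"dy": 0.9,"dz": 0,"rx": 0,"ry": 0,"rz": -0.0179,"gripper": 1},
    {"dx": 0,"dy": 0.9,"dz": 0,"rx": 0,"ry": 0,"rz": -0.0179,"gripper": 1},
    {"dx": 0,"dy": 0.9,"dz": 0,"rx": 0,"ry": 0,"rz": -0.0179,"gripper": 1},
    {"dx": 0,"dy": 0.9,"dz": 0,"rx": 0,"ry": 0,"rz": -0.0179,"gripper": 1},
    {"dx": 0.1,"dy": 0.9,"dz": 0,"rx": 0,"ry": 0,"rz": -0.0179,"gripper": 1},
    {"dx": 0.2,"dy": 0.9,"dz": 0,"rx": 0,"ry": 0,"rz": -0.0179,"gripper": 1},
    {"dx": 0.3,"dy": 0.9,"dz": 0,"rx": 0,"ry": 0,"rz": -0.0179,"gripper": 1},
    {"dx": 0.3,"dy": 0.9,"dz": 0,"rx": 0,"ry": 0,"rz": -0.0179,"gripper": 1},
    {"dx": 0.3,"dy": 0.9,"dz": 0,"rx": 0,"ry": 0,"rz": -0.0179,"gripper": 1},
    {"dx": 0.2,"dy": 0.9,"dz": 0,"rx": 0,"ry": 0,"rz": 0,"gripper": 1},
    {"dx": 0,"dy": 0.9,"dz": 0,"rx": 0,"ry": 0,"rz": 0,"gripper": 1},
    {"dx": 0,"dy": 0.6,"dz": 0,"rx": 0,"ry": 0,"rz": 0,"gripper": 1},
    {"dx": 0,"dy": 0.3,"dz": 0,"rx": 0,"ry": 0,"rz": 0,"gripper": 1},
    {"dx": 0,"dy": 0,"dz": 0,"rx": 0,"ry": 0,"rz": 0,"gripper": 1},
  ],
)

```text
time_s: 15.12
position: [0.5236, 0.128, 0.2259]
orientation: [3.141, -0.001, 1.479]
contact_force: [0.3, -0.3, -3.3]
grip_width: 0.0093
```

Run:
```python
from h import *
from bench import robot
o=robot.get_obs();print(o['time_s'],o['position'],o['orientation'],o['contact_force'],o['grip_width'])
ci=robot.camera_info('wrist')
im=robot.snapshot('wrist')[:,:,::-1];b=robot.snapshot('scene')[:,:,::-1];t=robot.snapshot('top')[:,:,::-1]
pickle.dump((ci,o),open('w8.pkl','wb'));cv2.imwrite('pics/w8.png',im);cv2.imwrite('pics/s8.png',b);cv2.imwrite('pics/t8.png',t)
o=robot.get_obs();print(o['time_s'],o['position'],o['orientation'],o['contact_force'],o['grip_width'])
```

```text
15.1167 [0.52362147 0.12798373 0.22592403] [ 3.14088556e+00 -5.89396670e-04  1.47883768e+00] [ 0.28976802 -0.33927861 -3.2503258 ] 0.009342930414316813
15.2667 [0.52375984 0.12526779 0.22561116] [3.14124800e+00 5.37271280e-04 1.47562647e+00] [-1.03501178  0.51567744 -3.54218721] 0.010166821452969283
```

View pics/w8.png

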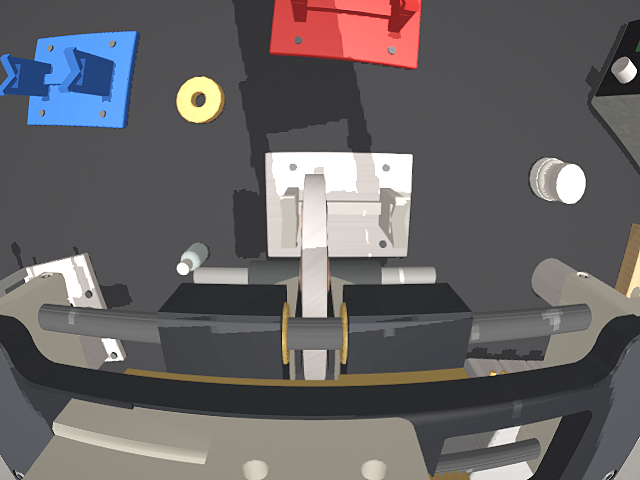

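View pics/s8.png

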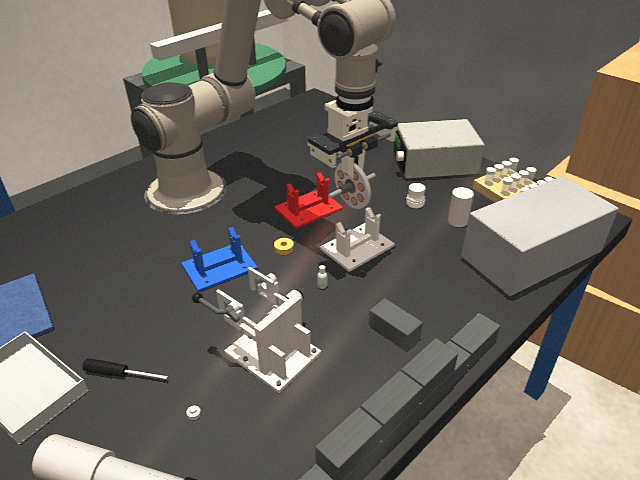

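Run:
```python
from h import *
ci,o=pickle.load(open('w8.pkl','rb'));o=o['position']
for z in (.2259-.028,):
  a=onz(ci,194,276,z,1);b=onz(ci,436,275,z,1);d=b-a;print('axle',a,b,np.linalg.norm(d),(a+b)/2,np.arctan2(-d[0],d[1]))
P=[onz(ci,u,v,.01,1) for u,v in [(266,153.5),(411.5,154.5),(269,257),(408.5,257)]]
print(np.array(P).round(4),np.mean(P,0)); d=P[1]-P[0];print(np.arctan2(-d[0],d[1]),np.linalg.norm(d),np.linalg.norm(P[2]-P[0]))
im=cv2.imread('pics/w8.png');cv2.imwrite('pics/c8.png',cv2.resize(im[140:300,180:450],None,fx=2.95,fy=2.95,interpolation=cv2.INTER_CUBIC))
```

```text
axle [0.51714263 0.06121788 0.1979    ] [0.52892399 0.19445756 0.1979    ] 0.13375953029341586 [0.52303331 0.12783772 0.1979    ] -0.088192959307995
[[0.4612 0.0848 0.01  ]
 [0.4742 0.2314 0.01  ]
 [0.5693 0.075  0.01  ]
 [0.5834 0.2241 0.01  ]] [0.52202855 0.15381508 0.01      ]
-0.0889187768959004 0.1472372579376497 0.10856943104407833
```

View pics/c8.png

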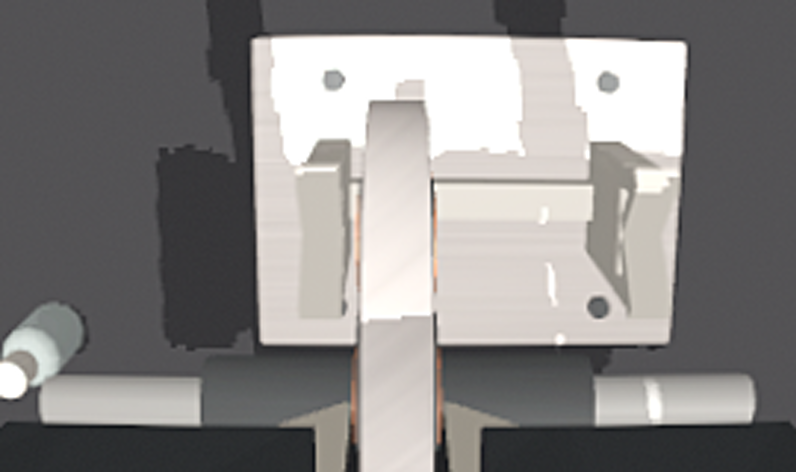

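Request:
drive_tool(
  targets=[
    {"dx": 0,"dy": 0.44,"dz": 0,"rx": 0,"ry": 0,"rz": 0,"gripper": 1},
    {"dx": 0,"dy": 0.44,"dz": -0.3,"rx": 0,"ry": 0,"rz": 0,"gripper": 1},
    {"dx": 0,"dy": 0,"dz": -0.6,"rx": 0,"ry": 0,"rz": 0,"gripper": 1},
    {"dx": 0,"dy": 0,"dz": -0.7,"rx": 0,"ry": 0,"rz": 0,"gripper": 1},
    {"dx": 0,"dy": 0,"dz": -0.6,"rx": 0,"ry": 0,"rz": 0,"gripper": 1},
    {"dx": 0,"dy": 0,"dz": -0.4,"rx": 0,"ry": 0,"rz": 0,"gripper": 1},
    {"dx": 0,"dy": 0,"dz": 0,"rx": 0,"ry": 0,"rz": 0,"gripper": 1},
    {"dx": 0,"dy": 0,"dz": 0,"rx": 0,"ry": 0,"rz": 0,"gripper": 1},
  ],
)

```text
time_s: 15.93
position: [0.5233, 0.1529, 0.1466]
orientation: [-3.14, 0.0, 1.476]
contact_force: [0.1, -0.5, -3.9]
grip_width: 0.01
```

Run:
```python
from h import *
from bench import robot
o=robot.get_obs();print(o['time_s'],o['position'],o['orientation'],o['contact_force'],o['grip_width'])
ci=robot.camera_info('wrist')
im=robot.snapshot('wrist')[:,:,::-1];b=robot.snapshot('scene')[:,:,::-1]
pickle.dump((ci,o),open('w9.pkl','wb'));cv2.imwrite('pics/w9.png',im)
a=cv2.resize(im[140:340,170:450],(500,357));c=cv2.resize(b[150:290,290:410],(300,350))
cv2.imwrite('pics/d9.png',np.hstack([a[:350],c]))
cs=robot.camera_info('scene')
o=robot.get_obs();print(o['position'])
```

```text
15.9333 [0.52332804 0.1529258  0.1466076 ] [-3.13987120e+00  1.69231061e-04  1.47587472e+00] [ 0.13702979 -0.48614184 -3.94791679] 0.01000442271075943
[0.52433499 0.15293612 0.14809231]
```

View pics/d9.png

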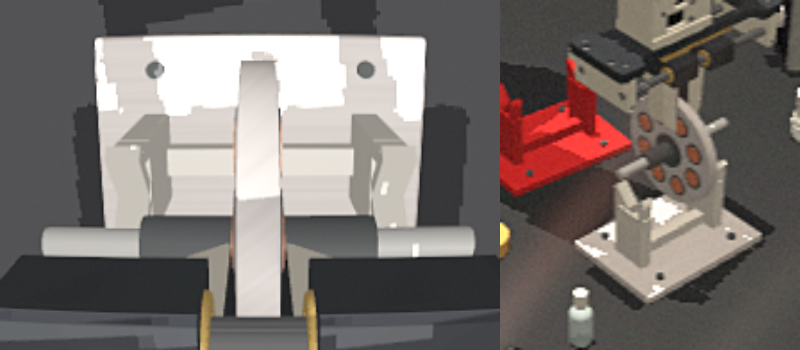

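Request:
drive_tool(
  targets=[
    {"dx": -0.02,"dy": 0.01,"dz": -0.25,"rx": 0,"ry": 0,"rz": 0,"gripper": 1},
    {"dx": 0,"dy": 0,"dz": -0.25,"rx": 0,"ry": 0,"rz": 0,"gripper": 1},
    {"dx": 0,"dy": 0,"dz": -0.2,"rx": 0,"ry": 0,"rz": 0,"gripper": 1},
    {"dx": 0,"dy": 0,"dz": -0.15,"rx": 0,"ry": 0,"rz": 0,"gripper": 1},
    {"dx": 0,"dy": 0,"dz": -0.1,"rx": 0,"ry": 0,"rz": 0,"gripper": 1},
    {"dx": 0,"dy": 0,"dz": -0.1,"rx": 0,"ry": 0,"rz": 0,"gripper": 1},
    {"dx": 0,"dy": 0,"dz": 0,"rx": 0,"ry": 0,"rz": 0,"gripper": 1},
    {"dx": 0,"dy": 0,"dz": 0,"rx": 0,"ry": 0,"rz": 0,"gripper": 1},
  ],
)

```text
time_s: 16.7
position: [0.5231, 0.1529, 0.1157]
orientation: [-3.141, -0.0, 1.476]
contact_force: [-0.7, -0.4, -3.8]
grip_width: 0.01
```

Request:
drive_tool(
  targets=[
    {"dx": 0,"dy": 0,"dz": -0.05,"rx": 0,"ry": 0,"rz": 0,"gripper": 1},
    {"dx": 0,"dy": 0,"dz": 0,"rx": 0,"ry": 0,"rz": 0,"gripper": 1},
  ],
)

```text
time_s: 16.87
position: [0.5232, 0.153, 0.1144]
orientation: [3.141, -0.0, 1.476]
contact_force: [0.1, -0.7, -4.3]
grip_width: 0.0095
```

Request:
drive_tool(
  targets=[
    {"dx": 0,"dy": 0,"dz": -0.05,"rx": 0,"ry": 0,"rz": 0,"gripper": 1},
    {"dx": 0,"dy": 0,"dz": -0.05,"rx": 0,"ry": 0,"rz": 0,"gripper": 1},
    {"dx": 0,"dy": 0,"dz": 0,"rx": 0,"ry": 0,"rz": 0,"gripper": 1},
  ],
)

```text
time_s: 17.12
position: [0.5229, 0.1529, 0.111]
orientation: [-3.141, 0.0, 1.476]
contact_force: [-0.2, 0.1, -4.3]
grip_width: 0.0095
```

Request:
drive_tool(
  targets=[
    {"dx": 0,"dy": 0,"dz": -0.04,"rx": 0,"ry": 0,"rz": 0,"gripper": 1},
    {"dx": 0,"dy": 0,"dz": 0,"rx": 0,"ry": 0,"rz": 0,"gripper": 1},
    {"dx": 0,"dy": 0,"dz": 0,"rx": 0,"ry": 0,"rz": 0,"gripper": 1},
  ],
)

```text
time_s: 17.37
position: [0.5231, 0.1529, 0.1101]
orientation: [-3.142, -0.0, 1.476]
contact_force: [0.8, 0.1, -4.0]
grip_width: 0.0099
```

Request:
drive_tool(
  targets=[
    {"dx": 0,"dy": 0,"dz": -0.04,"rx": 0,"ry": 0,"rz": 0,"gripper": 1},
    {"dx": 0,"dy": 0,"dz": 0,"rx": 0,"ry": 0,"rz": 0,"gripper": 1},
    {"dx": 0,"dy": 0,"dz": 0,"rx": 0,"ry": 0,"rz": 0,"gripper": 1},
  ],
)

```text
time_s: 17.62
position: [0.523, 0.153, 0.1093]
orientation: [3.141, -0.0, 1.476]
contact_force: [-1.7, 0.8, 1.6]
grip_width: 0.0097
```

Request:
drive_tool(
  targets=[
    {"dx": 0,"dy": 0,"dz": -0.03,"rx": 0,"ry": 0,"rz": 0,"gripper": 1},
    {"dx": 0,"dy": 0,"dz": 0,"rx": 0,"ry": 0,"rz": 0,"gripper": 1},
    {"dx": 0,"dy": 0,"dz": 0,"rx": 0,"ry": 0,"rz": 0,"gripper": 1},
  ],
)

```text
time_s: 17.87
position: [0.5231, 0.153, 0.1092]
orientation: [3.141, -0.0, 1.476]
contact_force: [-4.5, 0.1, 8.0]
grip_width: 0.0096
```

Request:
drive_tool(
  targets=[
    {"dx": -0.03,"dy": 0,"dz": 0.02,"rx": 0,"ry": 0,"rz": 0,"gripper": 1},
    {"dx": 0,"dy": 0,"dz": 0,"rx": 0,"ry": 0,"rz": 0,"gripper": 1},
    {"dx": 0,"dy": 0,"dz": 0,"rx": 0,"ry": 0,"rz": 0,"gripper": 1},
  ],
)

```text
time_s: 18.12
position: [0.5222, 0.153, 0.1086]
orientation: [-3.142, -0.0, 1.476]
contact_force: [-0.9, -0.4, 0.0]
grip_width: 0.0098
```

Request:
drive_tool(
  targets=[
    {"dx": -0.01,"dy": 0,"dz": -0.02,"rx": 0,"ry": 0,"rz": 0,"gripper": 1},
    {"dx": 0,"dy": 0,"dz": 0,"rx": 0,"ry": 0,"rz": 0,"gripper": 1},
    {"dx": 0,"dy": 0,"dz": 0,"rx": 0,"ry": 0,"rz": 0,"gripper": 1},
  ],
)

```text
time_s: 18.37
position: [0.5219, 0.153, 0.1081]
orientation: [-3.142, -0.0, 1.476]
contact_force: [-2.8, 0.3, 3.1]
grip_width: 0.0097
```

Run:
```python
from h import *
from bench import robot
o=robot.get_obs();print(o['time_s'],o['position'],o['contact_force'],o['moment'])
im=robot.snapshot('wrist')[:,:,::-1];b=robot.snapshot('scene')[:,:,::-1]
a=cv2.resize(im[140:340,170:450],(500,357));c=cv2.resize(b[150:290,290:410],(300,350))
cv2.imwrite('pics/d10.png',np.hstack([a[:350],c]))
```

```text
18.3667 [0.52186202 0.15297441 0.10814828] [-2.78711142  0.28964323  3.05721264] [ 0.08328163  0.50252082 -0.04519425]
```

View pics/d10.png

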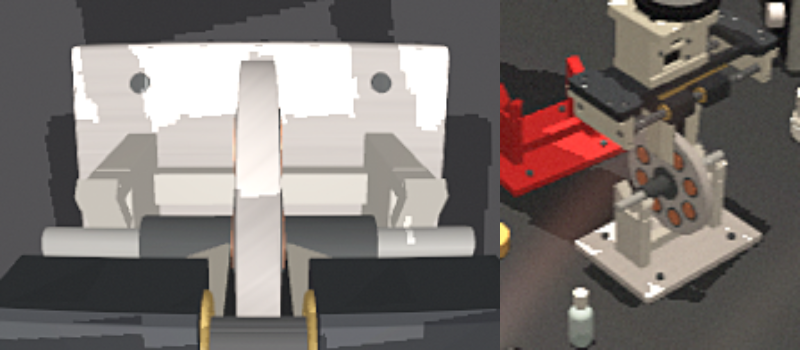

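Request:
drive_tool(
  targets=[
    {"dx": -0.03,"dy": 0,"dz": 0,"rx": 0,"ry": 0,"rz": 0,"gripper": 1},
    {"dx": 0,"dy": 0,"dz": 0,"rx": 0,"ry": 0,"rz": 0,"gripper": 1},
    {"dx": 0,"dy": 0,"dz": 0,"rx": 0,"ry": 0,"rz": 0,"gripper": 1},
  ],
)

```text
time_s: 18.72
position: [0.5216, 0.153, 0.1081]
orientation: [3.14, -0.0, 1.476]
contact_force: [0.3, 0.9, -1.6]
grip_width: 0.0099
```

Request:
drive_tool(
  targets=[
    {"dx": 0,"dy": 0,"dz": -0.03,"rx": 0,"ry": 0,"rz": 0,"gripper": 1},
    {"dx": 0,"dy": 0,"dz": 0,"rx": 0,"ry": 0,"rz": 0,"gripper": 1},
    {"dx": 0,"dy": 0,"dz": 0,"rx": 0,"ry": 0,"rz": 0,"gripper": 1},
  ],
)

```text
time_s: 18.97
position: [0.5216, 0.153, 0.108]
orientation: [3.14, -0.0, 1.476]
contact_force: [-1.0, -0.9, 6.3]
grip_width: 0.0096
```

Request:
drive_tool(
  newtons=10,
  targets=[
    {"dx": 0,"dy": 0,"dz": 0.015,"rx": 0,"ry": 0,"rz": 0,"gripper": 1},
    {"dx": 0,"dy": 0,"dz": 0,"rx": 0,"ry": 0,"rz": 0,"gripper": 0.7},
    {"dx": 0,"dy": 0,"dz": 0,"rx": 0,"ry": 0,"rz": 0,"gripper": 0.5},
    {"dx": 0,"dy": 0,"dz": 0,"rx": 0,"ry": 0,"rz": 0,"gripper": 0.35},
    {"dx": 0,"dy": 0,"dz": 0,"rx": 0,"ry": 0,"rz": 0,"gripper": 0.35},
    {"dx": 0,"dy": 0,"dz": 0,"rx": 0,"ry": 0,"rz": 0,"gripper": 0.35},
  ],
)

```text
time_s: 19.47
position: [0.5209, 0.1529, 0.1074]
orientation: [-3.141, 0.0, 1.476]
contact_force: [0.6, -0.2, -0.3]
grip_width: 0.0292
```

Run:
```python
from h import *
from bench import robot
o=robot.get_obs();print(o['time_s'],o['position'],o['contact_force'],o['moment'])
im=robot.snapshot('wrist')[:,:,::-1];b=robot.snapshot('scene')[:,:,::-1]
a=cv2.resize(im[140:340,170:450],(500,357));c=cv2.resize(b[150:290,290:410],(300,350))
cv2.imwrite('pics/d11.png',np.hstack([a[:350],c]))
```

```text
19.4667 [0.52092024 0.15291074 0.10741789] [ 0.57558647 -0.19826556 -0.30244321] [ 0.03926425 -0.05719757  0.10042342]
```

View pics/d11.png

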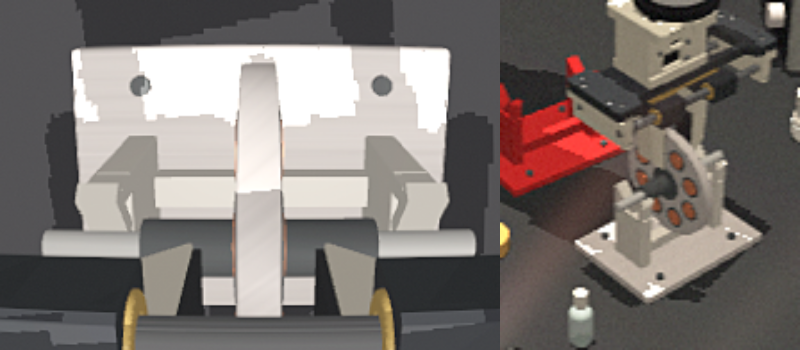

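Released, with no contact force left. I'll retreat straight up.

Request:
drive_tool(
  targets=[
    {"dx": 0,"dy": 0,"dz": 0.2,"rx": 0,"ry": 0,"rz": 0,"gripper": 0.35},
    {"dx": 0,"dy": 0,"dz": 0.4,"rx": 0,"ry": 0,"rz": 0,"gripper": 0.35},
    {"dx": 0,"dy": 0,"dz": 0.7,"rx": 0,"ry": 0,"rz": 0,"gripper": 0.35},
    {"dx": 0,"dy": 0,"dz": 0.8,"rx": 0,"ry": 0,"rz": 0,"gripper": 0.35},
    {"dx": 0,"dy": 0,"dz": 0.8,"rx": 0,"ry": 0,"rz": 0,"gripper": 0.35},
    {"dx": 0,"dy": 0,"dz": 0.8,"rx": 0,"ry": 0,"rz": 0,"gripper": 0.35},
    {"dx": 0,"dy": 0,"dz": 0.5,"rx": 0,"ry": 0,"rz": 0,"gripper": 0.35},
    {"dx": 0,"dy": 0,"dz": 0.2,"rx": 0,"ry": 0,"rz": 0,"gripper": 0.35},
    {"dx": 0,"dy": 0,"dz": 0,"rx": 0,"ry": 0,"rz": 0,"gripper": 0.35},
    {"dx": 0,"dy": 0,"dz": 0,"rx": 0,"ry": 0,"rz": 0,"gripper": 0.35},
  ],
)

```text
time_s: 20.4
position: [0.5207, 0.1529, 0.2391]
orientation: [-3.141, 0.0, 1.476]
contact_force: [-0.9, -0.3, -1.1]
grip_width: 0.03
```

Run:
```python
from h import *
from bench import robot
ci=robot.camera_info('wrist')
im=robot.snapshot('wrist')[:,:,::-1];b=robot.snapshot('scene')[:,:,::-1]
pickle.dump(ci,open('w12.pkl','wb'));cv2.imwrite('pics/w12.png',im);cv2.imwrite('pics/s12.png',b)
a=cv2.resize(im[100:300,180:460],(500,357));c=cv2.resize(b[150:290,290:410],(300,350))
cv2.imwrite('pics/d12.png',np.hstack([a[:350],c]))
e=cv2.resize(b[240:400,170:350],None,fx=3,fy=3,interpolation=cv2.INTER_CUBIC);cv2.imwrite('pics/e12.png',e)
```

```text
(no output)
```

View pics/d12.png

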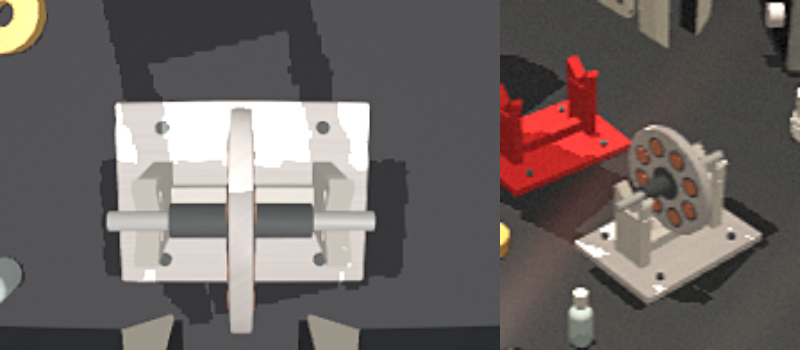

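View pics/e12.png

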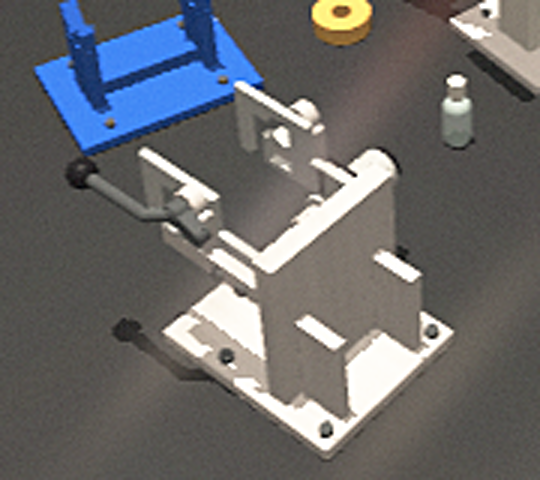

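View pics/s12.png

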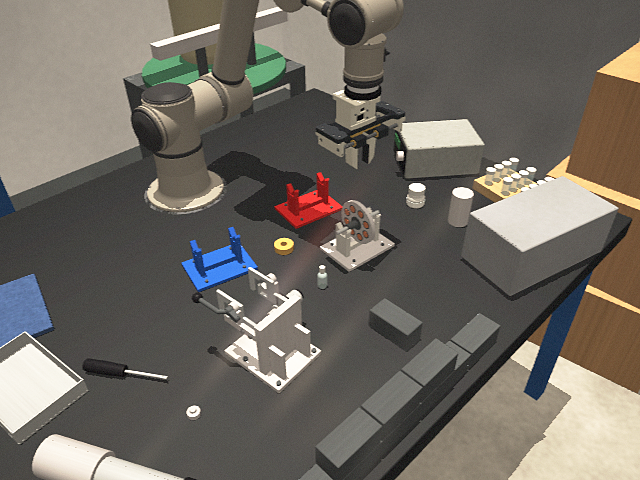

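Run:
```python
from h import *
from bench import robot
ct=robot.camera_info('top');cs=robot.camera_info('scene');t=robot.snapshot('top')[:,:,::-1];b=cv2.imread('pics/s12.png')
cv2.imwrite('pics/t12.png',t)
t0=cv2.imread('pics/top0.png')
cv2.imwrite('pics/e13.png',np.hstack([cv2.resize(t[150:270,370:490],(400,400),interpolation=cv2.INTER_CUBIC),cv2.resize(b[270:330,170:230],(400,400),interpolation=cv2.INTER_CUBIC)]))
c=pickle.load(open('w12.pkl','rb'))
f=lambda u,v:(180+u*.56,100+v*.56)
a=onz(c,*f(107,221),.08,1);e=onz(c,*f(375,221),.08,1);print(a,e,np.linalg.norm(a-e),(a+e)/2)
```

```text
[0.51497619 0.08674886 0.08      ] [0.52756696 0.21889645 0.08      ] 0.13274604518723462 [0.52127157 0.15282265 0.08      ]
```

View pics/e13.png

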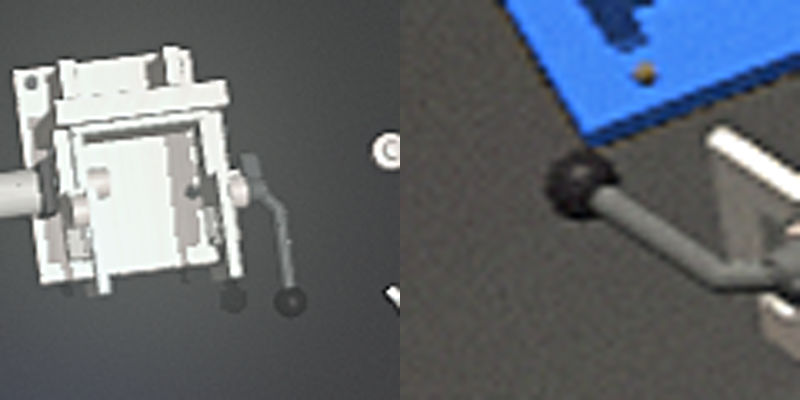

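View pics/t12.png

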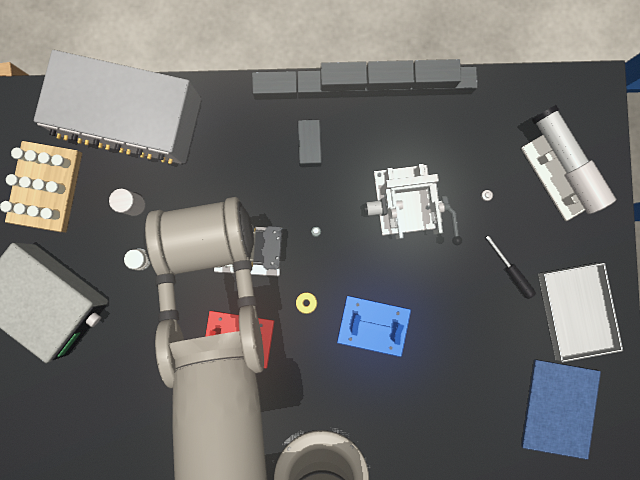

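Run:
```python
from h import *
from bench import robot
ct=robot.camera_info('top');cs=robot.camera_info('scene');cw=pickle.load(open('w3.pkl','rb'))
k=[ray(ct,370+291*.3-.3,150+302*.3-.3),ray(cs,170+582*.15-60-.4,270+185*.15-.4),ray(cw,199.5,168,1)]
print(tri(*k),tri(*k[:2]),tri(k[1],k[2]),tri(k[0],k[2]))
k0=[ray(ct,355+636/6-.42,150+283/5.7-.42),ray(cs,200+84/4.2-.4,255+134/4.2-.4)];print('start',tri(*k0))
o=robot.get_obs();print(o['time_s'],o['contact_force'])
```

```text
(array([ 0.5245603 , -0.29470006,  0.14693001]), [np.float64(0.0008567145903816491), np.float64(0.00018425720440412758), np.float64(0.0007809674311487287)]) (array([ 0.52522601, -0.29495176,  0.14766965]), [np.float64(0.0002259329834321168), np.float64(0.00022593298343213377)]) (array([ 0.52388867, -0.29450367,  0.14641933]), [np.float64(2.8466783929287382e-05), np.float64(2.8466783929260466e-05)]) (array([ 0.52594152, -0.29994028,  0.12800448]), [np.float64(0.000321227264769474), np.float64(0.0003212272647693299)])
start (array([ 0.60161747, -0.2870532 ,  0.22163083]), [np.float64(0.000602823790458295), np.float64(0.0006028237904582465)])
20.55 [-0.75241217 -0.07327704 -0.47262786]
```

```bash
python3 -c "
from bench import robot
print(robot.job_done())"
```

```text
the job is handed in; nothing more can be done
None
```

The wheel is out of the counting fork and resting in the white transport cradle. The fork's lever is left open. I handed the job in at about 20.6 s of the 67 s allowed.

**What I did**
- **Lever:** I gripped the knob and swung it down its arc until it pushed back firmly, about 13 N at the stop.
- **Fork exit:**
  - I pinched the rim and raised the axle. At about 6 mm up it met the front wall at about 4 N, and at about 8.4 mm it passed through the gap.
  - I went forward to the horn, touching it at about 5 N, then backed off.
  - I lowered the axle to about 34 mm below the seat and brought it out under the horn without resistance.
- **Cradle:** The axle first touched one side of the V notches, peaking at about 8 N. I moved it about 2 mm towards the robot until it settled, then let go and lifted clear.

**Last checks**
- **Wheel:** The wrist picture puts the axle centre at (0.521, 0.153), against (0.5225, 0.154) for the cradle. Both ends appear to lie in the notches.
- **Bystanders:** The items I could see in the last top and scene pictures look unmoved, though I did not measure them. The arm hid the cradle from the top camera.
- **Robot:** It is clear of everything, with no meaningful contact force.
- **Lever, a small disagreement:** The knob triangulates 1 to 2 mm above its expected height at the stop, which is roughly 1.72 rad instead of 1.75. The same cameras also read it 2 to 3 mm high at the start, so I take it to be at the stop. I did not press it again to make sure.

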